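# Hang the keyhole carrier on the sloping stand and set the timer in it

### The job

Set the loose keyhole plate flat on the sloping stand with the large ends of its two keyholes over the stud heads and let go of it, then push it down the slope until it is fully home under the heads. Swing the black turn latch round until it points straight down the slope behind the plate's upper edge, and only then lay the bench timer, face up, in the middle of the plate between its lower lip and its upright fin. Leave the tape roll and the other things alone and let go of everything.

Things in the scene. Friction and masses are not known exactly. Their poses are not given: they have to be found in the camera images.
- board: Grey sloping top of the fixed bench stand, 196 mm along the slope (x = -112 to +84 mm) x 148 mm wide, rising at 15 degrees away from the robot. Origin on its top face midway between its two studs, 44 mm above the worktop; x points up the slope, y to the left, z square out of the face. Friction holds things laid on it: they do not slide down by themselves.
- stud_left (a point): Top centre of the left steel stud's head, at board x = 0, y = +48 mm, 13 mm above the face. Neck 7 mm in diameter and 8 mm long, then a domed head 16 mm in diameter and 5 mm thick.
- stud_right (a point): Top centre of the right stud's head, at board x = 0, y = -48 mm; like the left one.
- carrier: Loose steel plate with keyholes, 140 mm (x = -68 to +72) x 132 mm (y) x 6 mm, about 0.3 kg, flat on the worktop, fin up. Origin on the underside, z up. On the stand its x must point up the slope like the board's: origin at board x = -22 mm, y = 0, z = 0 when the large ends are over the studs, at x = -46 mm when slid down fully home, a firm stop.
- carrier_hole_left (a point): Centre of the left keyhole's large round end, 24 mm in diameter, at plate x = 22, y = 48 mm, on the underside. From it a slot 10.5 mm wide runs towards plate +x and ends at x = 49.5 mm.
- carrier_hole_right (a point): The same of the right keyhole, at plate x = 22, y = -48 mm.
- carrier_fin (a point): Middle of the top edge of the plate's upright black grip fin: 10 mm thick (plate x = 9 to 19 mm), 50 mm wide (along y), standing from the plate's top face (6 mm) to 40 mm above its underside.
- carrier_lip (a point): Middle of the top edge of the plate's lower lip: plate x = -68 to -62 mm, 100 mm wide (along y), its top 22 mm above the underside.
- latch (a joint): Turn latch on the board, in rad: at 0.3 its black arm points straight to the left (board +y), at 1.87 straight down the slope (board -x), which is its stop. Grows anticlockwise seen from above; starts between 0 and 0.3, is light to turn (about 1 N at the peg) and stays where it is left. It can reach the stop only when the plate is home.
- latch_peg (a point): Top centre of the latch's upright peg, 10 mm in diameter, 29 mm from the pivot, its top 34 mm above the board's face; push it to turn the latch.
- latch_pivot (a point): Pivot of the latch, at board x = +66 mm, y = 0, 12 mm above the face. The arm is 35 mm long from here, 14 mm wide, its top 9 mm above the face.
- timer: Flat white bench timer with a small display and round buttons on its face, 62 mm (x) x 58 mm (y) x 18 mm, about 60 g, face up on the worktop. Origin at the centre of its underside, z out of its face. It fits either way round in the 71 mm gap between the plate's lip and fin; centred there its origin is at plate x = -26, y = 0, z = 6 mm.
- tape_roll: Black tape roll lying flat, 62 mm in diameter, 19 mm high, near the timer; the two may have changed places. Leave alone.
- sample_jar_1: Small brown jar, 35 x 70 mm, behind the stand. Leave alone.

How it is judged:
By the outcome, as a careful person would: the job done as asked, in the order asked, and still so for the second after the job is handed in, with the robot touching nothing.
It also fails if it takes over 67 s, if anything falls off the work surface, if the arm or the gripper's body presses on something with over 40 N, if the wrist force passes 120 N, or if a joint passes its speed limit or range.

### The arm

A 7-joint arm with a two-finger parallel gripper is mounted at the origin on a cart in front of the work surface, level with it; the furniture and walls round the work are solid. World frame = base frame: x ahead of the robot, y to its left, z up, the work surface at z = 0. Lengths are in m, angles in degrees, forces in N, time in s.
With the tool pointing down it reaches from about 0.425 to 0.875 m from the base axis. Payload 4.7 kg.
Tool frame: the origin (TCP) lies on the centre line of the jaws, within the pads' length; the fingertips stand 8 mm ahead of it and the grasp point (between the pads) lies 11 mm behind it; z points along the fingers, y is the direction in which the jaws open and shut (so a half turn about z gives the same grasp; the last joint's range is limited). The gripper opens to 87 mm and grips with 3 to 60 N. Pads are 19 mm wide; open, the fingers measure 117 mm over their backs; the gripper's body (75 mm by 190 mm) begins 51 mm behind the grasp point.
Start: joints at [67.5, 18.392, -4.016, 83.108, 1.295, 78.541, -3.26], TCP at [0.257, -0.597, 0.231] pointing down, gripper open.
Joint ranges: [-163.93, 163.93], [-17.29, 119.83], [-79.2, 71.16], [3.27, 140.29], [-89.18, 269.18], [5.43, 117.66], [-154.24, 154.24]. Speed limits (degrees/s): [147.25, 147.25, 180, 180, 180, 180, 180].

### API

Orientations are given as [roll, pitch, yaw] about the fixed x, y, z axes, in that order (R = Rz(yaw) Ry(pitch) Rx(roll)).
In Python, from cell import status, vision, workorder gives the robot as it stands.
- The arm moves only by the tool step_arm, never from a script. Its argument "series" is a list of rows, each an object of numbers: "ax", "ay", "az": the turn, a rotation vector about the world's x, y, z in degrees; "x", "y", "z": the shift along the world's x, y, z in m; "claw": the opening in per cent of the stroke, from 0 (shut) to 100 (fully open). In form: [{"ax": .., "ay": .., "az": .., "x": .., "y": .., "z": .., "claw": ..}, ...]. A call has 1 to 12 rows; each row is the pose to reach, as a shift and turn from the pose commanded when the call began; what a row does not reach only later rows make up. A row lasts 1/10 s, in which the tool goes at most 50 mm and 8.59 degrees, less where a joint would pass 70% of its speed; a pose out of reach is approached as far as the arm can. A call with a gripper value outside its range is refused whole. The fingers move at their own pace and stop on an object; "squeeze" is the grip in N (left out, the last holds). Time passes only in rows, so rows that repeat a pose let the fingers close. It gives the time, the measured TCP pose, the force and the opening at its end, in the units of the state.
- status.get_obs(): the state, without advancing time (a new reading comes with each control period).
- vision.read_camera(name): name is "scene" or "side" or "wrist"; returns the picture (420x560x3 uint8, red, green, blue); there is no depth.
- vision.camera_params(name): a dict with "fovy" (degrees; the focal length in pixels is half the picture's height over the tangent of half this angle, whatever the lens; pixels are square), "cx", "cy" (the principal point, pixels), "eye" and "orientation" of the camera in the world; the wrist camera has in their place "tool_from_camera" (4x4, takes a point from camera to tool coordinates, whose origin is the TCP and whose axes are the flange's). Camera axes: x right, y down, z forward; pixel columns grow to the right and rows downward; lengths in m; the calibration is good to about 2 mm. A picture is of the moment at which its call begins: read the wrist's pose just before it. camera_params takes no time and is no camera call.
- workorder.sign_off(): hands the job in, once; it reports no verdict.
The state is a dict: "time_s": time; "qpos": joint angles; "joint_velocities": joint speeds; "effort": joint torques, N m; "tool_pos": TCP position; "tool_rot": TCP orientation; "force": force on the tool from outside, world axes, zero at the start; "wrist_torque": the same for the moment, N m; "grip_width": finger opening in m.
Only numpy, scipy, OpenCV 4.12 (cv2) and the standard library are available. Lean on these libraries where they do the work, as an engineer would, in place of code of your own. Each camera call takes 0.05 s, during which the arm holds its last target.

## Working session

There is one attempt and no reset: what is moved stays moved. The work goes in short steps, Python scripts to look and compute and a tool call to move; the robot and the scene stay as the last step left them, time stands still between calls to the robot, and variables do not carry over. Pictures are saved under pics/ and viewed, and the job is handed in when it is done.

Besides the shell and the picture viewer there is one more tool, called after ">>>" as name([rows], argument=value, ...), one row to a line, values as JSON. step_arm: Moves the arm, as the interface text tells. Its arguments: {"type":"object","properties":{"series":{"type":"array"},"squeeze":{"type":"number"}},"required":["series"]}

```bash
ls; mkdir -p pics; python3 - <<'E'
from cell import status, vision
import cv2
print(status.get_obs())
for n in ["scene","side","wrist"]:
    print(n,vision.camera_params(n))
    cv2.imwrite(f"pics/{n}0.png",vision.read_camera(n)[:,:,::-1])
E
```

```text
pics
{'time_s': 0.0, 'qpos': array([67.50315466, 18.43936294, -4.01605467, 83.17396114,  1.29519285,
       78.5403717 , -3.25970206]), 'joint_velocities': array([-0.02328695, -0.04409233,  0.01537453, -0.04346293, -0.01943209,
       -0.07844661, -0.00672724]), 'effort': array([-3.08963001e-05, -4.91299975e+01, -4.03929558e-01, -3.12531567e+01,
       -6.38940535e-02,  4.36324789e-02,  1.99101046e-04]), 'tool_pos': array([ 0.25690255, -0.5965009 ,  0.22946637]), 'tool_rot': array([-1.79891559e+02,  5.70874639e-03,  2.33074125e+01]), 'force': array([-0.66285336,  0.24020133, -0.36104443]), 'wrist_torque': array([-0.02210268, -0.02403397, -0.03228283]), 'grip_width': 0.08669024739443318}
scene {'fovy': 46.43360534750101, 'cx': 272.73447839525403, 'cy': 210.9566495500882, 'eye': array([0.2442964 , 0.45303736, 0.81887477]), 'orientation': array([-139.49687285,   -0.50108209, -150.49208804])}
side {'fovy': 53.227408540310385, 'cx': 278.9314712647079, 'cy': 209.49118997607596, 'eye': array([-0.16257835, -0.31731588,  0.50166808]), 'orientation': array([-118.77899654,    0.66971933,  -71.99475893])}
wrist {'fovy': 71.23508964471688, 'cx': 280.3369477660918, 'cy': 213.37000108688616, 'tool_from_camera': array([[-4.52826503e-05, -9.53766431e-01, -3.00548819e-01,
         8.21862120e-02],
       [ 9.99999998e-01, -3.18290459e-05, -4.96597349e-05,
         3.35349944e-04],
       [ 3.77976060e-05, -3.00548821e-01,  9.53766431e-01,
        -1.54004404e-01],
       [ 0.00000000e+00,  0.00000000e+00,  0.00000000e+00,
         1.00000000e+00]])}
```

View pics/scene0.png

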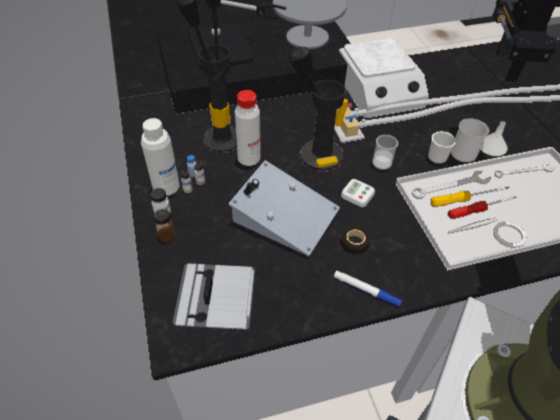

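View pics/side0.png

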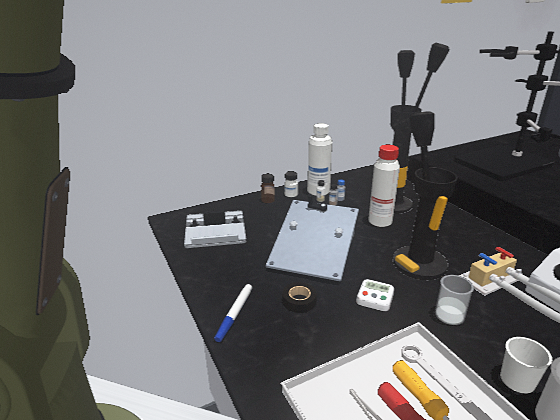

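View pics/wrist0.png

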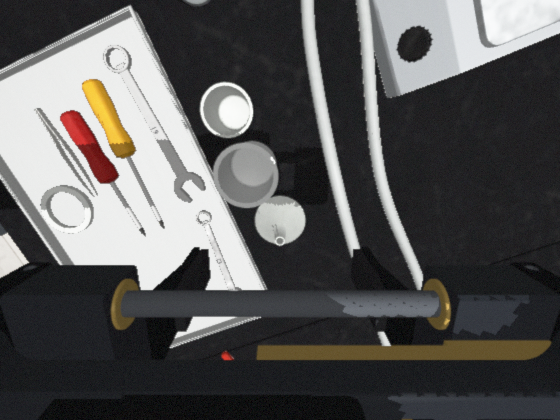

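```bash
cat > h.py <<'E'
import numpy as np, cv2
from scipy.spatial.transform import Rotation as R
from cell import status, vision
def Rm(rpy): return R.from_euler('xyz',rpy,degrees=True).as_matrix()
def cam(name,obs=None):
    p=vision.camera_params(name); f=210/np.tan(np.radians(p['fovy']/2))
    K=np.array([[f,0,p['cx']],[0,f,p['cy']],[0,0,1]])
    if name=='wrist':
        T=np.eye(4);T[:3,:3]=Rm(obs['tool_rot']);T[:3,3]=obs['tool_pos'];T=T@p['tool_from_camera']
        return K,T[:3,:3],T[:3,3]
    return K,Rm(p['orientation']),p['eye']
def ray(c,uv):
    K,Rc,e=c; d=Rc@np.linalg.inv(K)@np.array([uv[0],uv[1],1.]); return e,d/np.linalg.norm(d)
def onz(c,uv,z):
    e,d=ray(c,uv); return e+d*(z-e[2])/d[2]
def onplane(c,uv,p0,n):
    e,d=ray(c,uv); return e+d*(np.dot(n,p0-e)/np.dot(n,d))
def proj(c,P):
    K,Rc,e=c; q=K@(Rc.T@(np.asarray(P)-e)); return q[:2]/q[2]
def tri(c1,u1,c2,u2):
    e1,d1=ray(c1,u1);e2,d2=ray(c2,u2)
    A=np.stack([d1,-d2],1);s=np.linalg.lstsq(A,e2-e1,rcond=None)[0]
    a=e1+d1*s[0];b=e2+d2*s[1]; return (a+b)/2,np.linalg.norm(a-b)
E
python3 - <<'E'
from h import *
np.set_printoptions(precision=4,suppress=True)
S=cam('scene');D=cam('side')
for n,u,z in [('timer',(358,191),.018),('tape',(355,240),.019),('carr',(215,296),.006),('c1',(176,326),.0),('c2',(250,327),0),('c3',(255,266),.006),('c4',(184,265),.006)]:
    print(n,onz(S,u,z))
for n,u,z in [('timer',(375,291),.018),('tape',(300,294),.019),('marker',(235,310),.005)]:
    print(n,onz(D,u,z))
print(tri(S,(270,216),D,(293,225)),tri(S,(292,187),D,(338,233)))
for n in ['scene','side']:
    im=cv2.imread(f'pics/{n}0.png')
    a=im[170:345,150:390] if n=='scene' else im[170:320,170:400]
    cv2.imwrite(f'pics/{n}0z.png',cv2.resize(a,None,fx=3.3,fy=3.3,interpolation=cv2.INTER_CUBIC)[:600,:800])
E
```

```text
timer [ 0.439  -0.2919  0.018 ]
tape [ 0.3901 -0.1611  0.019 ]
carr [0.5705 0.0848 0.006 ]
c1 [ 0.5996  0.1698 -0.    ]
c2 [0.4812 0.1044 0.    ]
c3 [ 0.5397 -0.0117  0.006 ]
c4 [0.6636 0.0566 0.006 ]
timer [ 0.4382 -0.2942  0.018 ]
tape [ 0.3902 -0.1705  0.019 ]
marker [ 0.333  -0.0708  0.005 ]
(array([ 0.5603, -0.1074,  0.0506]), np.float64(0.0011226432243166093)) (array([ 0.56  , -0.2029,  0.0489]), np.float64(0.00029406437028449834))
```

View pics/scene0z.png

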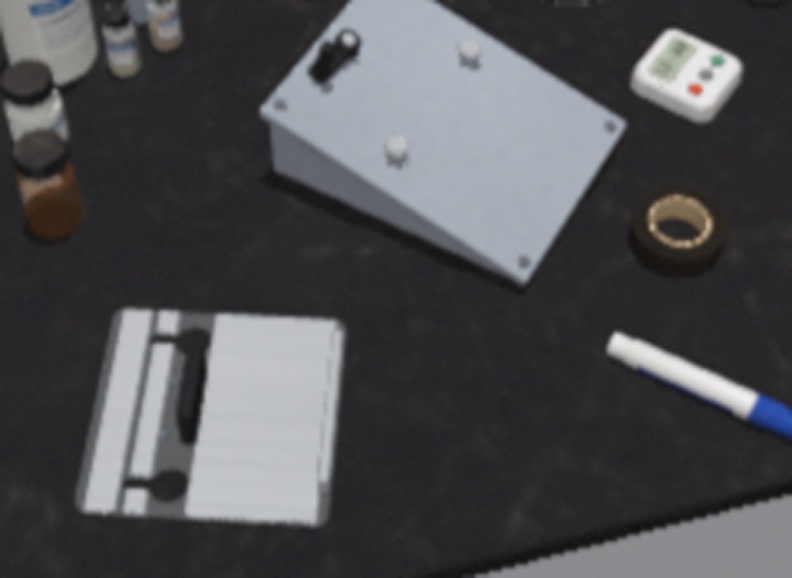

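View pics/side0z.png

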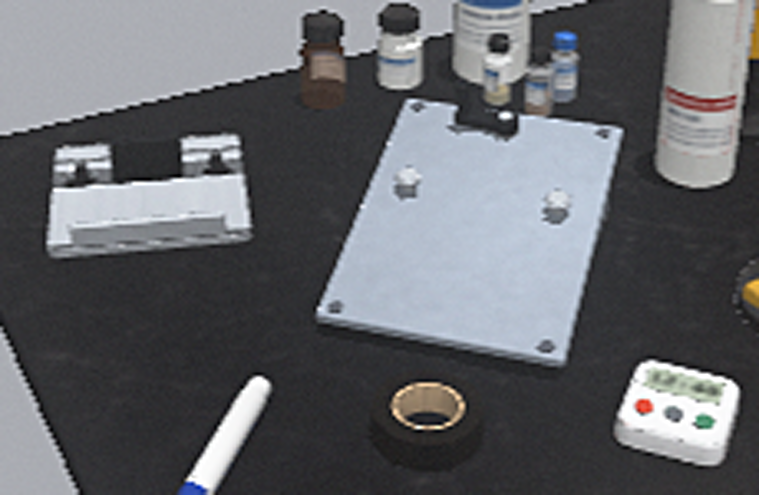

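```bash
python3 - <<'E'
from h import *
np.set_printoptions(precision=4,suppress=True)
S=cam('scene');D=cam('side')
for a,b in [((247,97),(388,150)),((328,92),(435,175)),((303,53),(424,120)),((152,128),(321,129)),((440,140),(530,345)),((345,110),(439,210)),((386,145),(455,285))]:
    print(tri(S,a,D,b))
E
```

```text
(array([ 0.7127, -0.2744,  0.1803]), np.float64(0.0021867293915116253))
(array([ 0.5661, -0.3654,  0.1936]), np.float64(0.004290813872423796))
(array([ 0.6164, -0.3361,  0.2804]), np.float64(0.005930604538922945))
(array([ 0.8316, -0.1003,  0.1731]), np.float64(0.0005164377245201477))
(array([ 0.329 , -0.5072,  0.0593]), np.float64(0.009602899442833893))
(array([ 0.5274, -0.3807,  0.1479]), np.float64(0.00039961252723585034))
(array([ 0.4297, -0.4163,  0.0652]), np.float64(0.004179062144168985))
```

>>> step_arm([
  {"x": 0.02, "y": 0.045, "z": 0.02, "az": 7},
  {"x": 0.035, "y": 0.09, "z": 0.04, "az": 14},
  {"x": 0.055, "y": 0.135, "z": 0.06, "az": 21},
  {"x": 0.07, "y": 0.18, "z": 0.08, "az": 28},
  {"x": 0.09, "y": 0.22, "z": 0.09, "az": 36},
  {"x": 0.11, "y": 0.265, "z": 0.09, "az": 44},
  {"x": 0.145, "y": 0.3, "z": 0.09, "az": 52},
  {"x": 0.18, "y": 0.335, "z": 0.09, "az": 60},
  {"x": 0.21, "y": 0.37, "z": 0.09, "az": 66.7},
  {"x": 0.24, "y": 0.41, "z": 0.09, "az": 66.7},
  {"x": 0.273, "y": 0.447, "z": 0.09, "az": 66.7},
  {"x": 0.273, "y": 0.447, "z": 0.09, "az": 66.7},
])

```text
invalid input
```

```bash
cat > snap.py <<'E'
import sys,json
from h import *
tag=sys.argv[1]
for n in sys.argv[2:]:
    o=status.get_obs(); im=vision.read_camera(n)
    cv2.imwrite(f'pics/{n}{tag}.png',im[:,:,::-1])
    np.savez(f'pics/{n}{tag}.npz',tool_rot=o['tool_rot'],tool_pos=o['tool_pos'])
    print(n,o['time_s'],o['tool_pos'].round(4),o['tool_rot'].round(2),o['force'].round(2),round(o['grip_width'],4))
E
python3 snap.py A wrist
```

```text
wrist 0.15 [ 0.257  -0.5966  0.2298] [-1.7992e+02  1.0000e-02  2.3310e+01] [0.23 0.24 0.88] 0.0872
```

View pics/wristA.png

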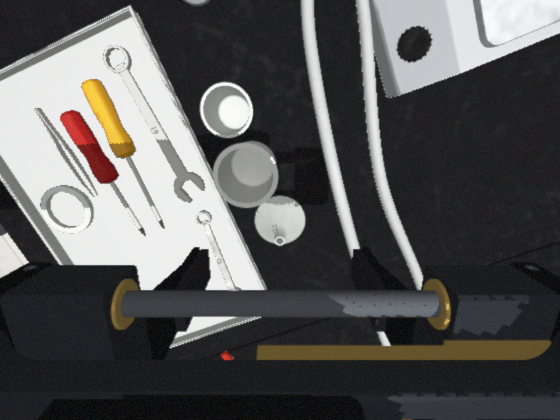

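>>> step_arm([
  {"ax": 0, "ay": 0, "az": 7, "x": 0.02, "y": 0.045, "z": 0.02, "claw": 100},
  {"ax": 0, "ay": 0, "az": 14, "x": 0.035, "y": 0.09, "z": 0.04, "claw": 100},
  {"ax": 0, "ay": 0, "az": 21, "x": 0.055, "y": 0.135, "z": 0.06, "claw": 100},
  {"ax": 0, "ay": 0, "az": 28, "x": 0.07, "y": 0.18, "z": 0.08, "claw": 100},
  {"ax": 0, "ay": 0, "az": 36, "x": 0.09, "y": 0.22, "z": 0.09, "claw": 100},
  {"ax": 0, "ay": 0, "az": 44, "x": 0.11, "y": 0.265, "z": 0.09, "claw": 100},
  {"ax": 0, "ay": 0, "az": 52, "x": 0.145, "y": 0.3, "z": 0.09, "claw": 100},
  {"ax": 0, "ay": 0, "az": 60, "x": 0.18, "y": 0.335, "z": 0.09, "claw": 100},
  {"ax": 0, "ay": 0, "az": 66.7, "x": 0.21, "y": 0.37, "z": 0.09, "claw": 100},
  {"ax": 0, "ay": 0, "az": 66.7, "x": 0.24, "y": 0.41, "z": 0.09, "claw": 100},
  {"ax": 0, "ay": 0, "az": 66.7, "x": 0.273, "y": 0.447, "z": 0.09, "claw": 100},
  {"ax": 0, "ay": 0, "az": 66.7, "x": 0.273, "y": 0.447, "z": 0.09, "claw": 100},
])

```text
time_s: 1.4
tool_pos: [0.5336, -0.1416, 0.3204]
tool_rot: [179.9, -0.3, 90.7]
force: [-1.3, -0.6, 0.3]
grip_width: 0.087
```

```bash
python3 snap.py B wrist
```

```text
wrist 1.4 [ 0.5336 -0.1416  0.3204] [179.88  -0.26  90.73] [-1.27 -0.6   0.28] 0.087
```

View pics/wristB.png

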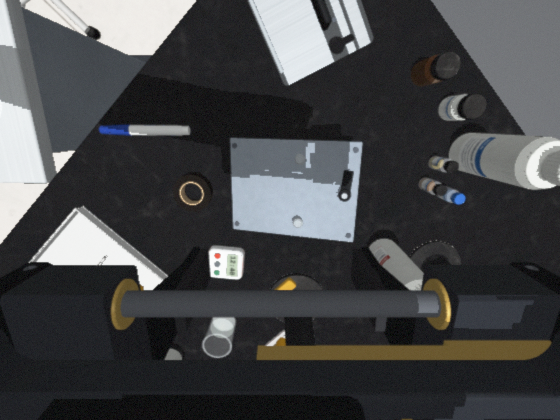

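```bash
python3 snap.py C wrist; python3 - <<'E'
import cv2
im=cv2.imread('pics/wristC.png')
cv2.imwrite('pics/wristCz.png',cv2.resize(im[120:270,200:400],None,fx=4,fy=4,interpolation=cv2.INTER_CUBIC))
E
```

```text
wrist 1.45 [ 0.5317 -0.1457  0.3203] [ 1.7999e+02 -1.0000e-01  9.0460e+01] [-0.4  -0.67 -0.31] 0.0869
```

View pics/wristCz.png

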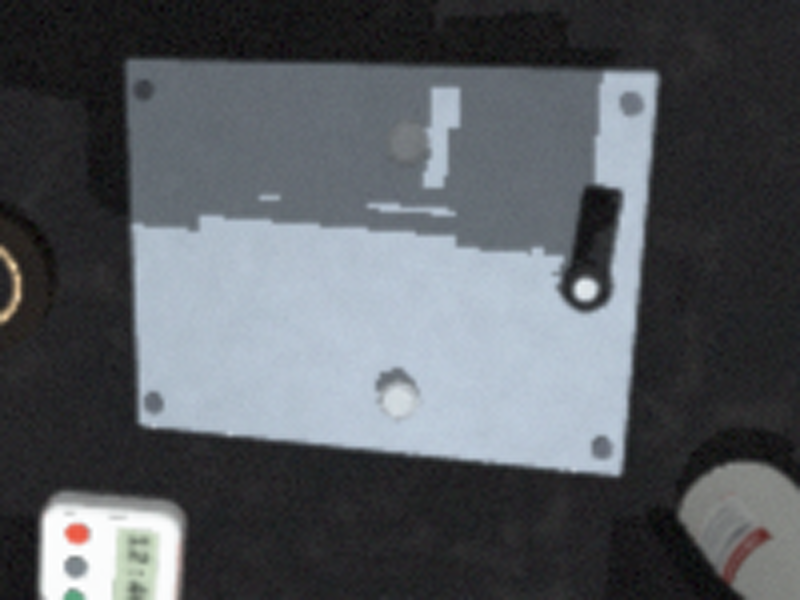

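```bash
cat > fit.py <<'E'
from h import *
from scipy.optimize import least_squares
def T_board(x,y,yaw):
    M=np.eye(4); M[:3,:3]=R.from_euler('z',yaw,degrees=True).as_matrix()@R.from_euler('y',-15,degrees=True).as_matrix()
    M[:3,3]=[x,y,.044]; return M
def T_plate(x,y,yaw,z=0):
    M=np.eye(4); M[:3,:3]=R.from_euler('z',yaw,degrees=True).as_matrix(); M[:3,3]=[x,y,z]; return M
def fit(Tf,P,obs,x0):
    # obs: list of (cam, idx list, uv)
    P=np.array(P,float)/1000
    def f(v):
        M=Tf(v[0],v[1],v[2]*100); out=[]
        for c,i,uv in obs: out+=list(proj(c,M[:3,:3]@P[i]+M[:3,3])-uv)
        return np.array(out)
    r=least_squares(f,[x0[0],x0[1],x0[2]/100],loss='soft_l1')
    return np.array([r.x[0],r.x[1],r.x[2]*100]),f(r.x).reshape(-1,2)
E
python3 - <<'E'
from fit import *
np.set_printoptions(precision=4,suppress=True)
o=dict(np.load('pics/wristC.npz')); W=cam('wrist',o)
P=[(0,48,13),(0,-48,13),(66,0,12),(-112,74,0),(84,74,0),(84,-74,0),(-112,-74,0)]
uv=[(407,143),(398,398),(586,289),(127,61),(658,72),(620,474),(141,427)]
uv=[((u+.5)/4-.5+200,(v+.5)/4-.5+120) for u,v in uv]
ob=[(W,i,np.array(uv[i])) for i in range(7)]
b,res=fit(T_board,P,ob,[.56,-.155,0]);print('wrist',b);print(res)
b,res=fit(T_board,P,ob[:3],[.56,-.155,0]);print('wrist studs',b);print(res)
S=cam('scene');D=cam('side')
us=[(397,148),(469,50)];ud=[(408,178),(557,200)]
obS=[(S,i,np.array([(us[i][0]+.5)/3.3-.5+150,(us[i][1]+.5)/3.3-.5+170])) for i in range(2)]
obD=[(D,i,np.array([(ud[i][0]+.5)/3.3-.5+170,(ud[i][1]+.5)/3.3-.5+170])) for i in range(2)]
for q in (obS,obD):
    b,res=fit(T_board,P,q,[.56,-.155,0]);print(b);print(res)
E
```

```text
wrist [ 0.5633 -0.1568 -0.0227]
[[-0.3166  0.0285]
 [ 0.051   0.9435]
 [ 0.293  -0.1658]
 [-0.854  -0.473 ]
 [ 0.4967 -0.4452]
 [ 0.7071  0.7559]
 [-0.5888 -0.0099]]
wrist studs [ 0.5633 -0.1563 -0.5404]
[[-0.0241 -0.3426]
 [-0.2527  0.612 ]
 [ 0.2612 -0.1256]]
[ 0.5632 -0.1537  0.46  ]
[[-0.0179  0.0416]
 [ 0.019  -0.047 ]]
[ 0.5614 -0.1564  0.265 ]
[[-0.3194 -0.1747]
 [ 0.308   0.1093]]
```

>>> step_arm([
  {"ax": 0, "ay": 0, "az": 7, "x": 0.02, "y": 0.035, "z": -0.02, "claw": 100},
  {"ax": 0, "ay": 0, "az": 14, "x": 0.045, "y": 0.07, "z": -0.04, "claw": 100},
  {"ax": 0, "ay": 0, "az": 21, "x": 0.065, "y": 0.105, "z": -0.06, "claw": 100},
  {"ax": 0, "ay": 0, "az": 28, "x": 0.088, "y": 0.14, "z": -0.07, "claw": 100},
  {"ax": 0, "ay": 0, "az": 28, "x": 0.088, "y": 0.14, "z": -0.07, "claw": 100},
  {"ax": 0, "ay": 0, "az": 28, "x": 0.088, "y": 0.14, "z": -0.07, "claw": 100},
  {"ax": 0, "ay": 0, "az": 28, "x": 0.088, "y": 0.14, "z": -0.07, "claw": 100},
])

```text
time_s: 2.2
tool_pos: [0.6179, -0.0131, 0.2508]
tool_rot: [-180.0, 0.1, 117.8]
force: [0.2, -0.8, 0.2]
grip_width: 0.0868
```

```bash
python3 snap.py D wrist
```

```text
wrist 2.2 [ 0.6179 -0.0131  0.2508] [-1.7995e+02  1.0000e-01  1.1776e+02] [ 0.21 -0.78  0.2 ] 0.0868
```

View pics/wristD.png

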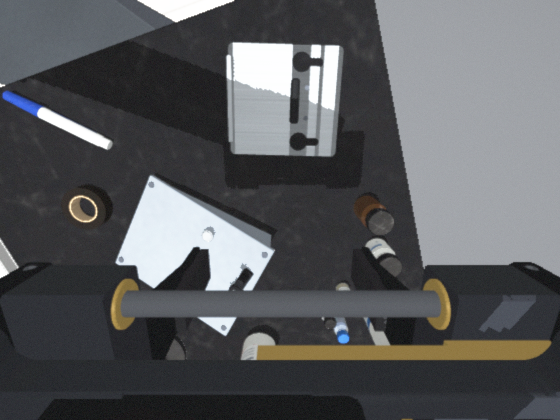

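```bash
python3 - <<'E'
import cv2
im=cv2.imread('pics/wristD.png')
cv2.imwrite('pics/wristDz.png',cv2.resize(im[25:170,200:375],None,fx=4,fy=4,interpolation=cv2.INTER_CUBIC))
E
```

```text
(no output)
```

View pics/wristDz.png

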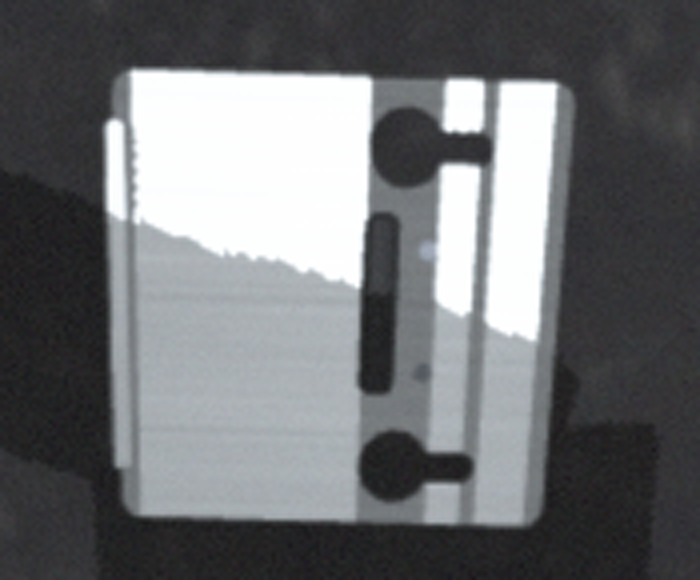

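```bash
python3 - <<'E'
from fit import *
np.set_printoptions(precision=4,suppress=True)
o=dict(np.load('pics/wristD.npz')); W=cam('wrist',o)
P=[(22,48,6),(22,-48,6),(49.5,48,6),(49.5,-48,6),(14,0,40),(-65,0,22),(72,66,6),(72,-66,6)]
uv=[(407,147),(393,466),(491,149),(473,467),(380,303),(116,293),(576,80),(545,526)]
uv=[((u+.5)/4-.5+200,(v+.5)/4-.5+25) for u,v in uv]
ob=[(W,i,np.array(uv[i])) for i in range(8)]
b,res=fit(T_plate,P,ob,[.57,.08,28]);print('wrist',b);print(res)
M=T_plate(*b)
print('fin',M[:3,:3]@[.014,0,.04]+M[:3,3], 'hole mid',M[:3,:3]@[.022,0,.006]+M[:3,3])
S=cam('scene');D=cam('side')
print('scene fin/px',proj(S,M[:3,:3]@[.014,0,.04]+M[:3,3]),proj(D,M[:3,:3]@[.014,0,.04]+M[:3,3]))
for p in [(72,66,6),(72,-66,6),(-68,-66,6),(-68,66,6)]:
  print(proj(S,M[:3,:3]@(np.array(p)/1000)+M[:3,3]))
E
```

```text
wrist [ 0.5697  0.0811 26.0811]
[[-0.0514 -0.9319]
 [-0.2386 -0.1085]
 [ 1.3781 -0.7083]
 [ 0.5183  0.2667]
 [-0.3089 -0.0317]
 [ 0.2914  1.4185]
 [-0.1566  0.5932]
 [-1.6666 -0.2158]]
fin [0.5823 0.0872 0.04  ] hole mid [0.5895 0.0907 0.006 ]
scene fin/px [207.4852 284.7063] [213.4167 211.6649]
[172.2485 323.9611]
[185.0107 263.868 ]
[254.9615 267.7164]
[248.8894 328.4865]
```

>>> step_arm([
  {"ax": 0, "ay": 0, "az": -2, "x": -0.01, "y": 0.03, "z": -0.035, "claw": 100},
  {"ax": 0, "ay": 0, "az": -2, "x": -0.02, "y": 0.06, "z": -0.07, "claw": 100},
  {"ax": 0, "ay": 0, "az": -2, "x": -0.03, "y": 0.085, "z": -0.11, "claw": 100},
  {"ax": 0, "ay": 0, "az": -2, "x": -0.036, "y": 0.097, "z": -0.15, "claw": 100},
  {"ax": 0, "ay": 0, "az": -2, "x": -0.036, "y": 0.097, "z": -0.15, "claw": 100},
  {"ax": 0, "ay": 0, "az": -2, "x": -0.036, "y": 0.097, "z": -0.15, "claw": 100},
  {"ax": 0, "ay": 0, "az": -2, "x": -0.036, "y": 0.097, "z": -0.15, "claw": 100},
])

```text
time_s: 2.95
tool_pos: [0.5847, 0.0849, 0.1033]
tool_rot: [179.8, 0.2, 115.8]
force: [-0.3, -0.7, 1.4]
grip_width: 0.0871
```

```bash
python3 snap.py E wrist scene side;  python3 snap.py F wrist
```

```text
wrist 2.95 [0.5847 0.0849 0.1033] [1.7978e+02 1.5000e-01 1.1581e+02] [-0.27 -0.67  1.37] 0.0871
scene 3.0 [0.5847 0.0852 0.1034] [1.7976e+02 1.5000e-01 1.1582e+02] [ 0.19 -0.69  0.15] 0.0869
side 3.05 [0.5845 0.0855 0.1031] [1.7978e+02 1.3000e-01 1.1584e+02] [ 0.45  0.49 -0.68] 0.0867
wrist 3.1 [0.5841 0.0858 0.1028] [1.7981e+02 1.1000e-01 1.1588e+02] [ 0.35 -0.09 -0.04] 0.087
```

View pics/wristE.png

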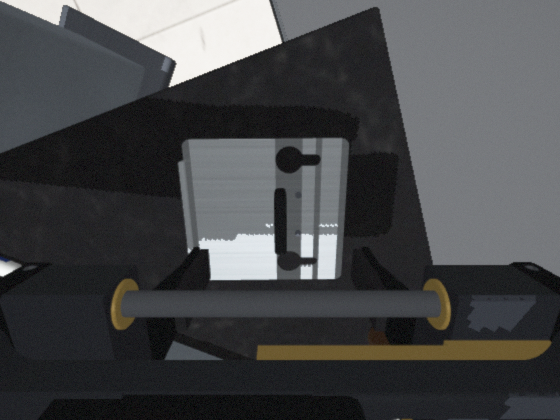

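View pics/sideE.png

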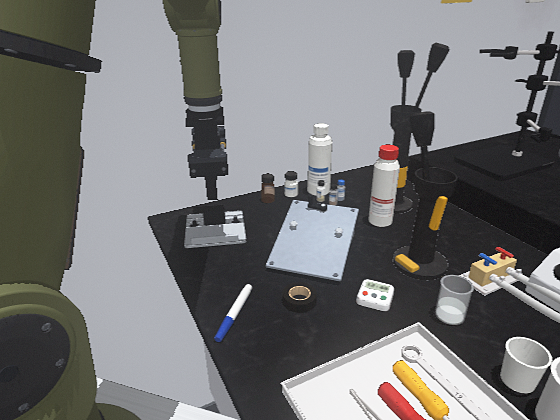

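```bash
python3 - <<'E'
from fit import *
np.set_printoptions(precision=4,suppress=True)
o=dict(np.load('pics/wristE.npz')); W=cam('wrist',o)
for u in [(281,190),(281,222),(281,254)]: print(onz(W,u,.04))
for u in [(289,160),(289,261)]: print(onz(W,u,.006))
E
python3 - <<'E'
import cv2
im=cv2.imread('pics/wristE.png')
cv2.imwrite('pics/wristEz.png',cv2.resize(im[130:290,170:360],None,fx=3.7,fy=3.7,interpolation=cv2.INTER_CUBIC))
E
```

```text
[0.5704 0.1143 0.04  ]
[0.5816 0.0912 0.04  ]
[0.5936 0.0664 0.04  ]
[0.5688 0.1337 0.006 ]
[0.6109 0.0486 0.006 ]
```

View pics/wristEz.png

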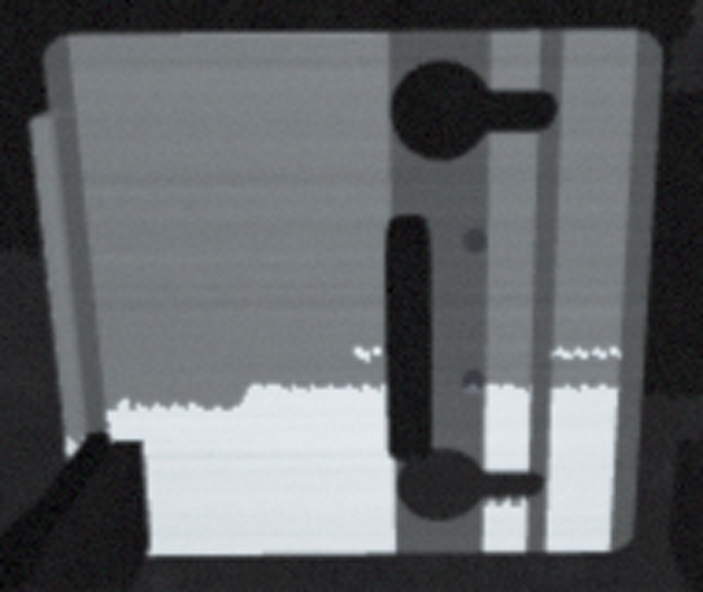

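>>> step_arm([
  {"ax": 0, "ay": 0, "az": 0, "x": 0, "y": 0, "z": -0.03, "claw": 100},
  {"ax": 0, "ay": 0, "az": 0, "x": 0, "y": 0, "z": -0.055, "claw": 100},
  {"ax": 0, "ay": 0, "az": 0, "x": 0, "y": 0, "z": -0.07, "claw": 100},
  {"ax": 0, "ay": 0, "az": 0, "x": 0, "y": 0, "z": -0.082, "claw": 100},
  {"ax": 0, "ay": 0, "az": 0, "x": 0, "y": 0, "z": -0.082, "claw": 100},
  {"ax": 0, "ay": 0, "az": 0, "x": 0, "y": 0, "z": -0.082, "claw": 100},
])

```text
time_s: 3.75
tool_pos: [0.5828, 0.0873, 0.0193]
tool_rot: [179.9, 0.0, 116.0]
force: [0.1, -0.1, 0.9]
grip_width: 0.0873
```

```bash
python3 snap.py G wrist
```

```text
wrist 3.75 [0.5828 0.0873 0.0193] [1.7994e+02 1.0000e-02 1.1601e+02] [ 0.13 -0.11  0.91] 0.0873
```

View pics/wristG.png

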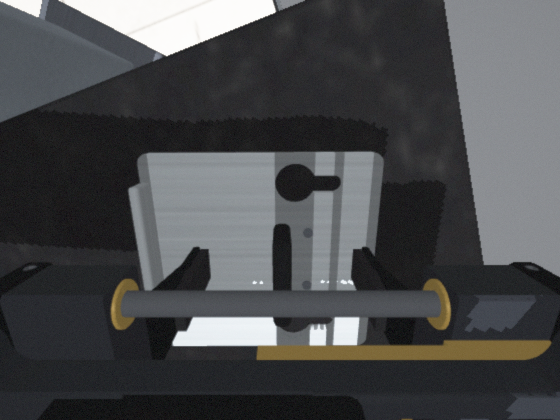

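Fin (col 282) sits centred between the fingers (cols ~205 / 357). Close.

>>> step_arm([
  {"ax": 0, "ay": 0, "az": 0, "x": 0, "y": 0, "z": 0, "claw": 0},
  {"ax": 0, "ay": 0, "az": 0, "x": 0, "y": 0, "z": 0, "claw": 0},
  {"ax": 0, "ay": 0, "az": 0, "x": 0, "y": 0, "z": 0, "claw": 0},
  {"ax": 0, "ay": 0, "az": 0, "x": 0, "y": 0, "z": 0, "claw": 0},
  {"ax": 0, "ay": 0, "az": 0, "x": 0, "y": 0, "z": 0, "claw": 0},
  {"ax": 0, "ay": 0, "az": 0, "x": 0, "y": 0, "z": 0, "claw": 0},
], squeeze=40)

```text
time_s: 4.4
tool_pos: [0.5822, 0.087, 0.0186]
tool_rot: [180.0, 0.0, 116.0]
force: [-0.7, 0.3, -0.3]
grip_width: 0.0465
```

>>> step_arm([
  {"ax": 0, "ay": 0, "az": 0, "x": 0, "y": 0, "z": 0, "claw": 0},
  {"ax": 0, "ay": 0, "az": 0, "x": 0, "y": 0, "z": 0, "claw": 0},
  {"ax": 0, "ay": 0, "az": 0, "x": 0, "y": 0, "z": 0, "claw": 0},
  {"ax": 0, "ay": 0, "az": 0, "x": 0, "y": 0, "z": 0, "claw": 0},
  {"ax": 0, "ay": 0, "az": 0, "x": 0, "y": 0, "z": 0, "claw": 0},
  {"ax": 0, "ay": 0, "az": 0, "x": 0, "y": 0, "z": 0, "claw": 0},
  {"ax": 0, "ay": 0, "az": 0, "x": 0, "y": 0, "z": 0, "claw": 0},
])

```text
time_s: 5.1
tool_pos: [0.5824, 0.0871, 0.0186]
tool_rot: [180.0, 0.0, 116.0]
force: [0.4, 0.6, -1.2]
grip_width: 0.0097
```

```bash
python3 - <<'E'
from h import *
np.set_printoptions(precision=2,suppress=True)
for yaw,t in [(-7,0),(-13,0),(-20,-4),(-26,-8),(-26,-12),(-26,-15)]:
    r=R.from_euler('y',t,degrees=True)*R.from_euler('z',yaw,degrees=True); print(yaw,t,r.as_rotvec(degrees=True))
o=dict(np.load('pics/wristC.npz')); W=cam('wrist',o)
for u,z in [((435,163),.045),((455,197),.05),((460,65),.07),((480,106),.06)]: print(onz(W,u,z))
E
```

```text
-7 0 [ 0.  0. -7.]
-13 0 [  0.   0. -13.]
-20 -4 [  0.7   -3.96 -19.99]
-26 -8 [  1.82  -7.86 -25.96]
-26 -12 [  2.72 -11.79 -25.9 ]
-26 -15 [  3.4  -14.74 -25.85]
[ 0.76 -0.12  0.04]
[ 0.79 -0.17  0.05]
[0.75 0.01 0.07]
[ 0.8  -0.04  0.06]
```

>>> step_arm([
  {"ax": 0, "ay": 0, "az": 0, "x": 0, "y": 0, "z": 0.02, "claw": 0},
  {"ax": 0, "ay": 0, "az": 0, "x": 0, "y": 0, "z": 0.06, "claw": 0},
  {"ax": 0, "ay": 0, "az": 0, "x": 0, "y": 0, "z": 0.1, "claw": 0},
  {"ax": 0, "ay": 0, "az": -7, "x": -0.005, "y": -0.04, "z": 0.11, "claw": 0},
  {"ax": 0, "ay": 0, "az": -13, "x": -0.012, "y": -0.085, "z": 0.11, "claw": 0},
  {"ax": 0.7, "ay": -4, "az": -20, "x": -0.02, "y": -0.13, "z": 0.11, "claw": 0},
  {"ax": 1.8, "ay": -7.9, "az": -26, "x": -0.03, "y": -0.175, "z": 0.11, "claw": 0},
  {"ax": 2.7, "ay": -11.8, "az": -25.9, "x": -0.038, "y": -0.215, "z": 0.11, "claw": 0},
  {"ax": 3.4, "ay": -14.74, "az": -25.85, "x": -0.043, "y": -0.243, "z": 0.105, "claw": 0},
  {"ax": 3.4, "ay": -14.74, "az": -25.85, "x": -0.043, "y": -0.243, "z": 0.0955, "claw": 0},
  {"ax": 3.4, "ay": -14.74, "az": -25.85, "x": -0.043, "y": -0.243, "z": 0.0855, "claw": 0},
  {"ax": 3.4, "ay": -14.74, "az": -25.85, "x": -0.043, "y": -0.243, "z": 0.0855, "claw": 0},
])

```text
time_s: 6.3
tool_pos: [0.5379, -0.1539, 0.1019]
tool_rot: [165.2, -0.1, 90.1]
force: [-0.6, 0.2, -4.0]
grip_width: 0.0096
```

>>> step_arm([
  {"ax": 0, "ay": 0, "az": 0, "x": 0, "y": 0, "z": 0, "claw": 0},
  {"ax": 0, "ay": 0, "az": 0, "x": 0, "y": 0, "z": 0, "claw": 0},
  {"ax": 0, "ay": 0, "az": 0, "x": 0, "y": 0, "z": 0, "claw": 0},
])

```text
time_s: 6.6
tool_pos: [0.5399, -0.1551, 0.1045]
tool_rot: [165.0, 0.0, 90.1]
force: [-0.2, -0.9, -2.9]
grip_width: 0.0097
```

```bash
python3 snap.py H wrist scene side; python3 -c "
from cell import status;o=status.get_obs();print(o['tool_pos'],o['tool_rot'])"
```

```text
wrist 6.6 [ 0.5399 -0.1551  0.1045] [1.6496e+02 1.0000e-02 9.0100e+01] [-0.2  -0.88 -2.85] 0.0097
scene 6.65 [ 0.5398 -0.1554  0.1045] [1.6496e+02 1.0000e-02 9.0080e+01] [ 0.33  0.76 -2.7 ] 0.0097
side 6.7 [ 0.5397 -0.1555  0.1044] [1.6497e+02 2.0000e-02 9.0060e+01] [-0.65 -0.66 -2.37] 0.0099
[ 0.53947033 -0.15571489  0.10434659] [1.64978627e+02 1.44192088e-02 9.00409736e+01]
```

View pics/wristH.png

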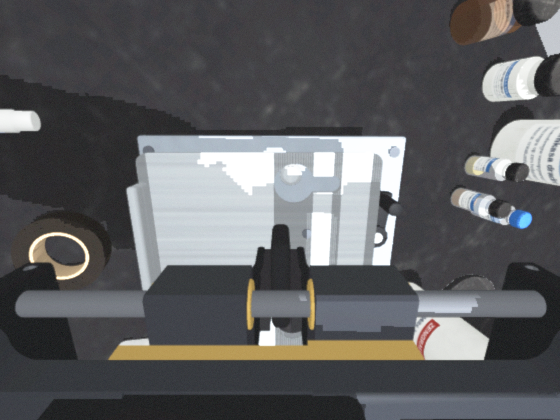

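View pics/sceneH.png

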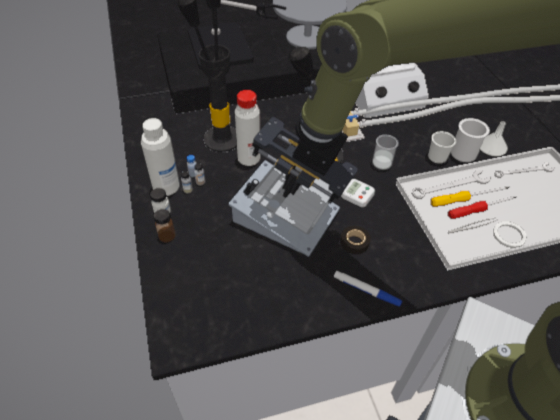

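View pics/sideH.png

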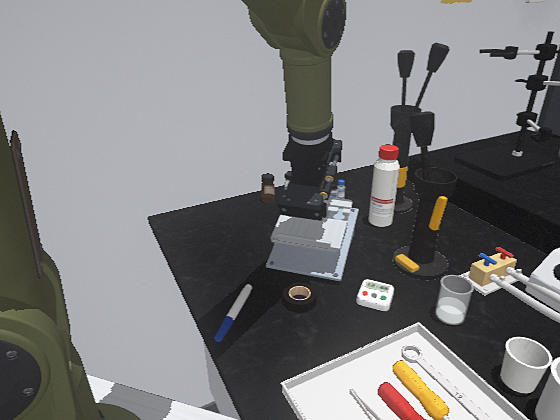

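```bash
python3 - <<'E'
import cv2
im=cv2.imread('pics/wristH.png')
cv2.imwrite('pics/wristHz.png',cv2.resize(im[125:265,125:415],None,fx=2.7,fy=2.7,interpolation=cv2.INTER_CUBIC))
cv2.imwrite('pics/wristHz2.png',cv2.resize(im[145:215,255:345],None,fx=8,fy=8,interpolation=cv2.INTER_CUBIC))
E
```

```text
(no output)
```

View pics/wristHz.png

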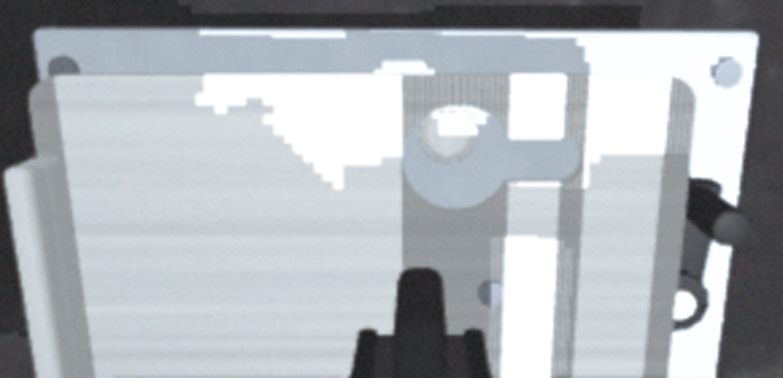

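View pics/wristHz2.png

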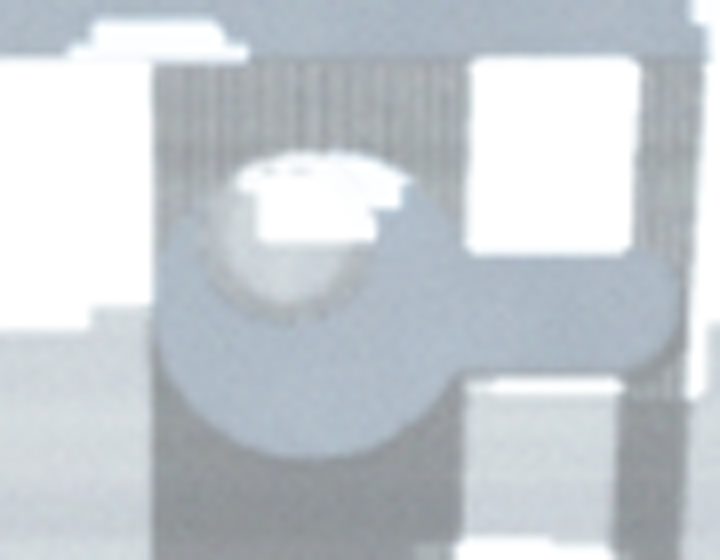

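```bash
python3 - <<'E'
from fit import *
np.set_printoptions(precision=4,suppress=True)
o=dict(np.load('pics/wristH.npz')); W=cam('wrist',o)
z8=lambda p:np.array([255+(p[0]+.5)/8-.5,145+(p[1]+.5)/8-.5])
z27=lambda p:np.array([125+(p[0]+.5)/2.7-.5,125+(p[1]+.5)/2.7-.5])
P=[(0,48,13),(66,0,12),(-112,74,0),(84,74,0)]
B=T_board(.563,-.156,0)
meas=[z8((283,246)),z27((684,306)),z27((33,28)),z27((758,33))]
for p,m in zip(P,meas): print(p,proj(W,B[:3,:3]@(np.array(p)/1000)+B[:3,3]),m)
ob=[(W,i,meas[i]) for i in range(4)]
b,res=fit(T_board,P,ob,[.563,-.156,0]);print(b,'\n',res)
b,res=fit(T_board,P,[ob[0],ob[1]],[.563,-.156,0]);print(b,'\n',res)
# plate in tool frame: plate pose
Tt=np.eye(4);Tt[:3,:3]=Rm(o['tool_rot']);Tt[:3,3]=o['tool_pos']
Pm=Tt[:3,:3]@np.array([[0,-1.,0],[1,0,0],[0,0,1]]).T  # try
# tool y=(plate +-x); build
ty=Tt[:3,1]; tz=Tt[:3,2]; zz=-tz; xx=ty if ty[0]>0 else -ty; yy=np.cross(zz,xx)
Rp=np.stack([xx,yy,zz],1); org=Tt[:3,3]-Rp@[.014,0,.0186]
hp=lambda p: proj(W,org+Rp@(np.array(p)/1000))
print('hole pred',hp((22,48,6)),'meas',z8((307,308)),'slot end',hp((49.5,48,6)),z8((678,312)))
for p,m in [((-68,66,6),(30,75)),((72,66,6),(695,75))]: print(hp(p),z27(m))
# plate origin relative to board (normal approach)
for b in ([.563,-.156,0],b):
    Bm=T_board(*b); q=np.linalg.inv(Bm)@np.r_[org,1]; print('plate origin in board mm',q[:3]*1000)
E
```

```text
(0, 48, 13) [290.708  173.4238] [289.9375 175.3125]
(66, 0, 12) [376.9837 236.3665] [378.0185 238.0185]
(-112, 74, 0) [135.0757 134.1922] [136.9074 135.0556]
(84, 74, 0) [407.0314 134.6801] [405.4259 136.9074]
[ 0.5631 -0.1572 -0.2031] 
 [[ 1.0778 -0.1947]
 [-1.1419  0.1037]
 [-1.1542  0.34  ]
 [ 1.7273 -0.0663]]
[ 0.5633 -0.1576  0.564 ] 
 [[ 0.5701  0.3683]
 [-0.7643 -0.5117]]
hole pred [295.278  183.3653] meas [292.9375 183.0625] slot end [342.8759 183.3664] [339.3125 183.5625]
[134.885  151.6819] [135.7963 152.463 ]
[385.1683 151.681 ] [382.0926 152.463 ]
plate origin in board mm [-20.6088   0.8322  45.8146]
plate origin in board mm [-20.9179   2.7105  45.8974]
```

>>> step_arm([
  {"ax": 0, "ay": 0, "az": 0, "x": 0.0026, "y": -0.0015, "z": -0.0097, "claw": 0},
  {"ax": 0, "ay": 0, "az": 0, "x": 0.0052, "y": -0.0015, "z": -0.0193, "claw": 0},
  {"ax": 0, "ay": 0, "az": 0, "x": 0.0078, "y": -0.0015, "z": -0.029, "claw": 0},
  {"ax": 0, "ay": 0, "az": 0, "x": 0.0088, "y": -0.0015, "z": -0.033, "claw": 0},
  {"ax": 0, "ay": 0, "az": 0, "x": 0.0088, "y": -0.0015, "z": -0.033, "claw": 0},
  {"ax": 0, "ay": 0, "az": 0, "x": 0.0088, "y": -0.0015, "z": -0.033, "claw": 0},
  {"ax": 0, "ay": 0, "az": 0, "x": 0.0088, "y": -0.0015, "z": -0.033, "claw": 0},
])

```text
time_s: 7.45
tool_pos: [0.5483, -0.1576, 0.0715]
tool_rot: [165.0, 0.0, 90.0]
force: [-0.1, -0.8, -3.4]
grip_width: 0.0098
```

```bash
python3 snap.py I wrist; python3 - <<'E'
import cv2
im=cv2.imread('pics/wristI.png')
cv2.imwrite('pics/wristIz.png',cv2.resize(im[125:265,125:415],None,fx=2.7,fy=2.7,interpolation=cv2.INTER_CUBIC))
E
```

```text
wrist 7.45 [ 0.5483 -0.1576  0.0715] [1.6496e+02 2.0000e-02 9.0010e+01] [-0.11 -0.8  -3.44] 0.0098
```

View pics/wristIz.png

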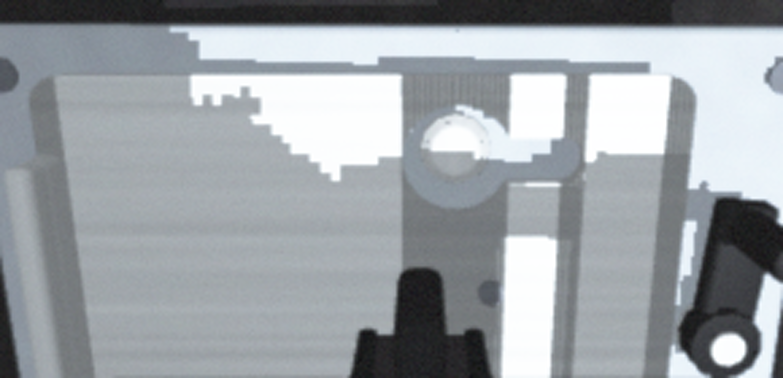

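>>> step_arm([
  {"ax": 0, "ay": 0, "az": 0, "x": 0.001, "y": 0.001, "z": -0.004, "claw": 0},
  {"ax": 0, "ay": 0, "az": 0, "x": 0.002, "y": 0.001, "z": -0.0075, "claw": 0},
  {"ax": 0, "ay": 0, "az": 0, "x": 0.0026, "y": 0.001, "z": -0.0095, "claw": 0},
  {"ax": 0, "ay": 0, "az": 0, "x": 0.0028, "y": 0.001, "z": -0.0105, "claw": 0},
  {"ax": 0, "ay": 0, "az": 0, "x": 0.0028, "y": 0.001, "z": -0.0105, "claw": 0},
  {"ax": 0, "ay": 0, "az": 0, "x": 0.0028, "y": 0.001, "z": -0.0105, "claw": 0},
  {"ax": 0, "ay": 0, "az": 0, "x": 0.0028, "y": 0.001, "z": -0.0105, "claw": 0},
])

```text
time_s: 8.2
tool_pos: [0.5509, -0.1565, 0.0607]
tool_rot: [165.0, 0.0, 90.0]
force: [-0.3, -0.2, -2.9]
grip_width: 0.0095
```

```bash
python3 snap.py J wrist; python3 - <<'E'
import cv2
im=cv2.imread('pics/wristJ.png')
cv2.imwrite('pics/wristJz.png',cv2.resize(im[125:265,125:415],None,fx=2.7,fy=2.7,interpolation=cv2.INTER_CUBIC))
E
```

```text
wrist 8.2 [ 0.5509 -0.1565  0.0607] [1.6498e+02 1.0000e-02 9.0010e+01] [-0.32 -0.17 -2.91] 0.0095
```

View pics/wristJz.png

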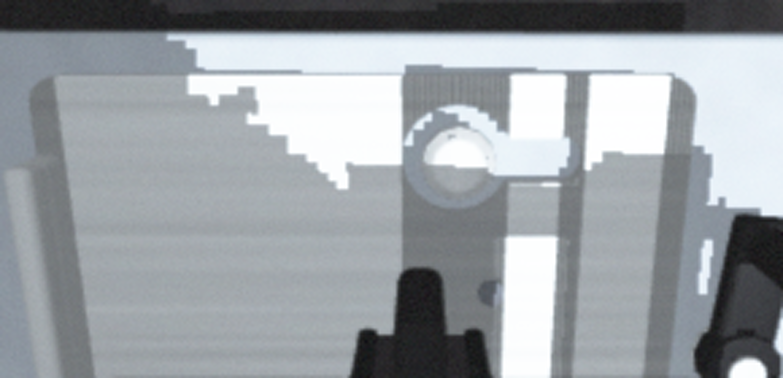

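>>> step_arm([
  {"ax": 0, "ay": 0, "az": 0, "x": 0.0001, "y": 0, "z": -0.0005, "claw": 0},
  {"ax": 0, "ay": 0, "az": 0, "x": 0.0003, "y": 0, "z": -0.001, "claw": 0},
  {"ax": 0, "ay": 0, "az": 0, "x": 0.0003, "y": 0, "z": -0.001, "claw": 0},
  {"ax": 0, "ay": 0, "az": 0, "x": 0.0003, "y": 0, "z": -0.001, "claw": 0},
])

```text
time_s: 8.65
tool_pos: [0.5511, -0.1565, 0.0599]
tool_rot: [165.0, 0.0, 90.0]
force: [-2.8, 0.2, 2.1]
grip_width: 0.0097
```

>>> step_arm([
  {"ax": 0, "ay": 0, "az": 0, "x": 0.0002, "y": 0, "z": -0.0007, "claw": 0},
  {"ax": 0, "ay": 0, "az": 0, "x": 0.0003, "y": 0, "z": -0.001, "claw": 0},
  {"ax": 0, "ay": 0, "az": 0, "x": 0.0003, "y": 0, "z": -0.001, "claw": 0},
  {"ax": 0, "ay": 0, "az": 0, "x": 0.0003, "y": 0, "z": -0.001, "claw": 0},
])

```text
time_s: 9.05
tool_pos: [0.5511, -0.1566, 0.0599]
tool_rot: [165.1, 0.0, 90.0]
force: [-10.4, 1.8, 14.0]
grip_width: 0.0097
```

>>> step_arm([
  {"ax": 0, "ay": 0, "az": 0, "x": -0.0005, "y": 0, "z": 0.0018, "claw": 0},
  {"ax": 0, "ay": 0, "az": 0, "x": -0.0005, "y": 0, "z": 0.0018, "claw": 0},
  {"ax": 0, "ay": 0, "az": 0, "x": -0.0005, "y": 0, "z": 0.0018, "claw": 40},
  {"ax": 0, "ay": 0, "az": 0, "x": -0.0005, "y": 0, "z": 0.0018, "claw": 40},
  {"ax": 0, "ay": 0, "az": 0, "x": -0.0005, "y": 0, "z": 0.0018, "claw": 40},
  {"ax": 0, "ay": 0, "az": 0, "x": -0.0005, "y": 0, "z": 0.0018, "claw": 40},
  {"ax": 0, "ay": 0, "az": 0, "x": -0.0005, "y": 0, "z": 0.0018, "claw": 40},
  {"ax": 0, "ay": 0, "az": 0, "x": -0.0005, "y": 0, "z": 0.0018, "claw": 40},
  {"ax": 0, "ay": 0, "az": 0, "x": -0.0005, "y": 0, "z": 0.0018, "claw": 40},
])

```text
time_s: 9.95
tool_pos: [0.5509, -0.1565, 0.0604]
tool_rot: [165.0, 0.0, 90.0]
force: [-0.1, -0.3, -0.4]
grip_width: 0.035
```

```bash
python3 snap.py K wrist; python3 snap.py K side; python3 - <<'E'
import cv2
im=cv2.imread('pics/wristK.png')
a=cv2.resize(im[125:265,125:415],None,fx=2.7,fy=2.7,interpolation=cv2.INTER_CUBIC)
cv2.imwrite('pics/wristKz.png',a)
im=cv2.imread('pics/sideK.png')
cv2.imwrite('pics/sideKz.png',cv2.resize(im[150:300,220:400],None,fx=4,fy=4,interpolation=cv2.INTER_CUBIC))
E
```

```text
wrist 9.95 [ 0.5509 -0.1565  0.0604] [1.6499e+02 1.0000e-02 9.0010e+01] [-0.11 -0.3  -0.38] 0.035
side 10.0 [ 0.5509 -0.1565  0.0604] [1.6499e+02 1.0000e-02 9.0010e+01] [-0.32 -0.11 -0.05] 0.0348
```

View pics/wristKz.png

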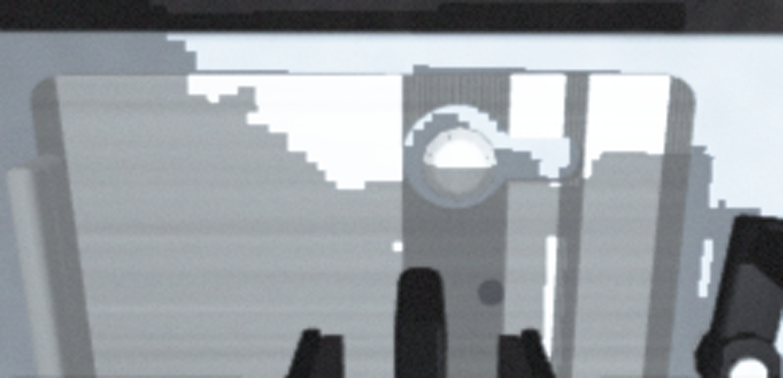

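View pics/sideKz.png

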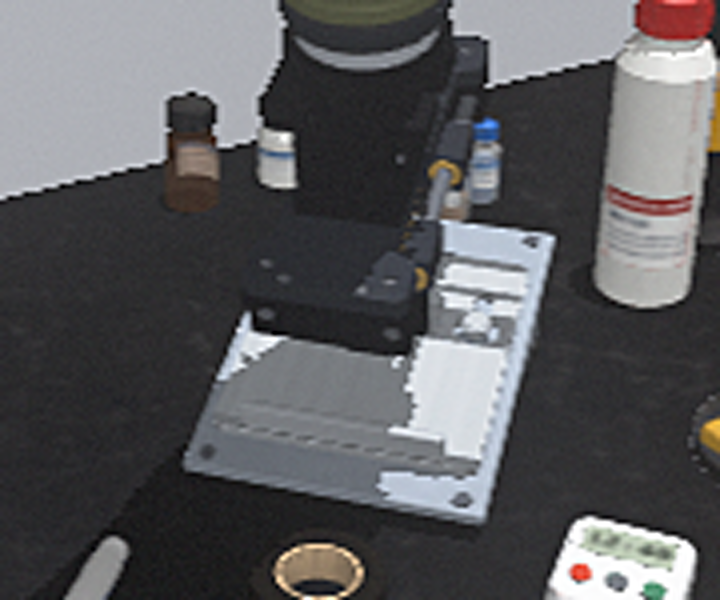

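>>> step_arm([
  {"ax": 0, "ay": 0, "az": 0, "x": -0.0048, "y": 0, "z": -0.0013, "claw": 40},
  {"ax": 0, "ay": 0, "az": 0, "x": -0.0097, "y": 0, "z": -0.0026, "claw": 40},
  {"ax": 0, "ay": 0, "az": 0, "x": -0.0126, "y": 0, "z": -0.0034, "claw": 40},
  {"ax": 0, "ay": 0, "az": 0, "x": -0.0155, "y": 0, "z": -0.0041, "claw": 40},
  {"ax": 0, "ay": 0, "az": 0, "x": -0.0184, "y": 0, "z": -0.0049, "claw": 40},
  {"ax": 0, "ay": 0, "az": 0, "x": -0.0213, "y": 0, "z": -0.0057, "claw": 40},
  {"ax": 0, "ay": 0, "az": 0, "x": -0.0242, "y": 0, "z": -0.0065, "claw": 40},
  {"ax": 0, "ay": 0, "az": 0, "x": -0.0271, "y": 0, "z": -0.0072, "claw": 40},
  {"ax": 0, "ay": 0, "az": 0, "x": -0.03, "y": 0, "z": -0.008, "claw": 40},
  {"ax": 0, "ay": 0, "az": 0, "x": -0.03, "y": 0, "z": -0.008, "claw": 40},
  {"ax": 0, "ay": 0, "az": 0, "x": -0.03, "y": 0, "z": -0.008, "claw": 40},
])

```text
time_s: 11.15
tool_pos: [0.5204, -0.1565, 0.0522]
tool_rot: [165.0, 0.0, 90.0]
force: [0.5, 0.6, -0.1]
grip_width: 0.0348
```

```bash
python3 snap.py L wrist; python3 - <<'E'
import cv2
im=cv2.imread('pics/wristL.png')
a=cv2.resize(im[125:265,125:415],None,fx=2.7,fy=2.7,interpolation=cv2.INTER_CUBIC)
cv2.imwrite('pics/wristLz.png',a)
E
```

```text
wrist 11.15 [ 0.5204 -0.1565  0.0522] [165.05   0.    90.  ] [ 0.52  0.59 -0.13] 0.0348
```

View pics/wristLz.png

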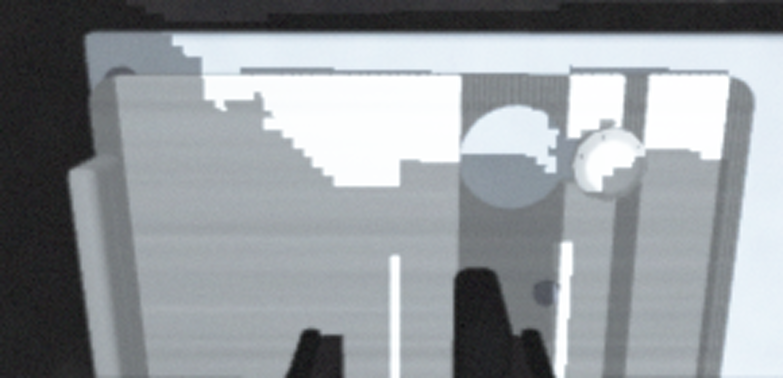

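>>> step_arm([
  {"ax": 0, "ay": 0, "az": 0, "x": -0.002, "y": 0, "z": -0.0005, "claw": 40},
  {"ax": 0, "ay": 0, "az": 0, "x": -0.004, "y": 0, "z": -0.0011, "claw": 40},
  {"ax": 0, "ay": 0, "az": 0, "x": -0.0055, "y": 0, "z": -0.0015, "claw": 40},
  {"ax": 0, "ay": 0, "az": 0, "x": -0.0055, "y": 0, "z": -0.0015, "claw": 40},
  {"ax": 0, "ay": 0, "az": 0, "x": -0.0055, "y": 0, "z": -0.0015, "claw": 40},
])

```text
time_s: 11.7
tool_pos: [0.5155, -0.1564, 0.051]
tool_rot: [165.0, 0.0, 90.0]
force: [1.8, -0.4, -0.6]
grip_width: 0.035
```

>>> step_arm([
  {"ax": 0, "ay": 0, "az": 0, "x": -0.001, "y": 0, "z": -0.0003, "claw": 40},
  {"ax": 0, "ay": 0, "az": 0, "x": -0.0015, "y": 0, "z": -0.0004, "claw": 40},
  {"ax": 0, "ay": 0, "az": 0, "x": -0.0015, "y": 0, "z": -0.0004, "claw": 40},
  {"ax": 0, "ay": 0, "az": 0, "x": -0.0015, "y": 0, "z": -0.0004, "claw": 40},
])

```text
time_s: 12.1
tool_pos: [0.5154, -0.1565, 0.0512]
tool_rot: [164.8, 0.0, 90.0]
force: [6.4, 0.3, -2.0]
grip_width: 0.0344
```

>>> step_arm([
  {"ax": 0, "ay": 0, "az": 0, "x": -0.001, "y": 0, "z": -0.0003, "claw": 40},
  {"ax": 0, "ay": 0, "az": 0, "x": -0.0015, "y": 0, "z": -0.0004, "claw": 40},
  {"ax": 0, "ay": 0, "az": 0, "x": -0.0015, "y": 0, "z": -0.0004, "claw": 40},
])

```text
time_s: 12.4
tool_pos: [0.5152, -0.1565, 0.0514]
tool_rot: [164.7, 0.1, 90.0]
force: [9.1, 0.1, -4.5]
grip_width: 0.0346
```

```bash
python3 snap.py M wrist; python3 - <<'E'
import cv2
im=cv2.imread('pics/wristM.png')
a=cv2.resize(im[125:265,125:415],None,fx=2.7,fy=2.7,interpolation=cv2.INTER_CUBIC)
cv2.imwrite('pics/wristMz.png',a)
E
```

```text
wrist 12.4 [ 0.5152 -0.1565  0.0514] [1.6466e+02 6.0000e-02 9.0030e+01] [ 9.08  0.13 -4.53] 0.0346
```

View pics/wristMz.png

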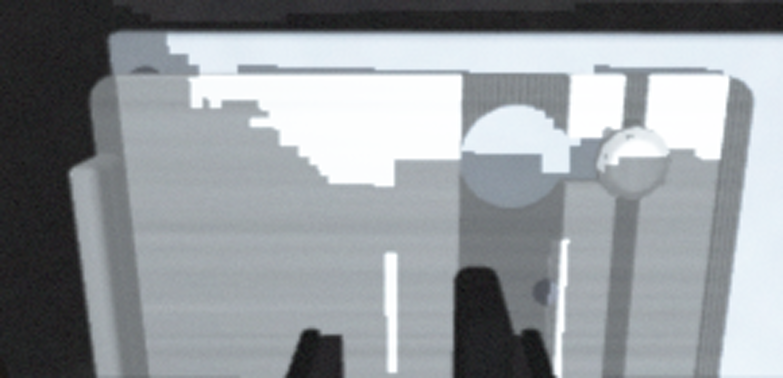

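>>> step_arm([
  {"ax": 0, "ay": 0, "az": 0, "x": 0.006, "y": 0, "z": 0.0018, "claw": 40},
  {"ax": 0, "ay": 0, "az": 0, "x": 0.0153, "y": 0, "z": 0.0045, "claw": 40},
  {"ax": 0, "ay": 0, "az": 0, "x": 0.0153, "y": 0, "z": 0.0045, "claw": 40},
  {"ax": 0, "ay": 0, "az": 0, "x": 0.0114, "y": 0, "z": 0.019, "claw": 40},
  {"ax": 0, "ay": 0, "az": 0, "x": 0.0036, "y": 0, "z": 0.048, "claw": 40},
  {"ax": 0, "ay": 0, "az": 0, "x": 0, "y": -0.01, "z": 0.075, "claw": 0},
  {"ax": 0, "ay": 0, "az": 0, "x": 0, "y": -0.03, "z": 0.1, "claw": 0},
  {"ax": 0, "ay": 0, "az": 0, "x": 0, "y": -0.04, "z": 0.115, "claw": 0},
  {"ax": 0, "ay": 0, "az": 0, "x": 0, "y": -0.04, "z": 0.115, "claw": 0},
  {"ax": 0, "ay": 0, "az": 0, "x": 0, "y": -0.04, "z": 0.115, "claw": 0},
  {"ax": 0, "ay": 0, "az": 0, "x": 0, "y": -0.04, "z": 0.115, "claw": 0},
])

```text
time_s: 13.55
tool_pos: [0.5114, -0.1951, 0.1634]
tool_rot: [165.2, -0.1, 90.1]
force: [-1.1, 0.5, -0.1]
grip_width: 0.0014
```

```bash
python3 snap.py N wrist
```

```text
wrist 13.55 [ 0.5114 -0.1951  0.1634] [ 1.6515e+02 -9.0000e-02  9.0080e+01] [-1.08  0.51 -0.12] 0.0014
```

View pics/wristN.png

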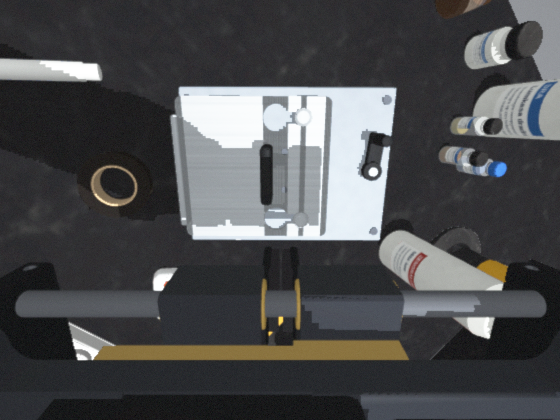

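```bash
python3 - <<'E'
import cv2
im=cv2.imread('pics/wristN.png')
cv2.imwrite('pics/wristNz.png',cv2.resize(im[80:250,165:405],None,fx=3.3,fy=3.3,interpolation=cv2.INTER_CUBIC))
cv2.imwrite('pics/wristNz2.png',cv2.resize(im[120:190,345:405],None,fx=8,fy=8,interpolation=cv2.INTER_CUBIC))
E
```

```text
(no output)
```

View pics/wristNz.png

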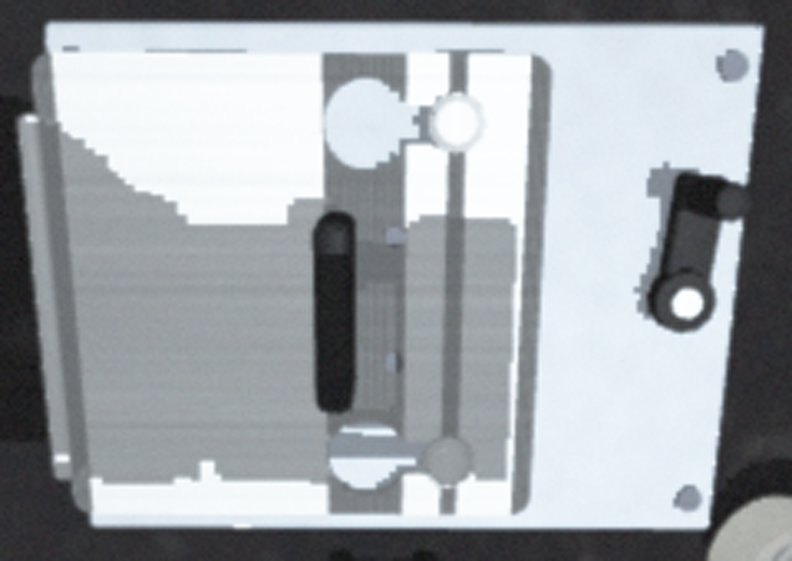

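View pics/wristNz2.png

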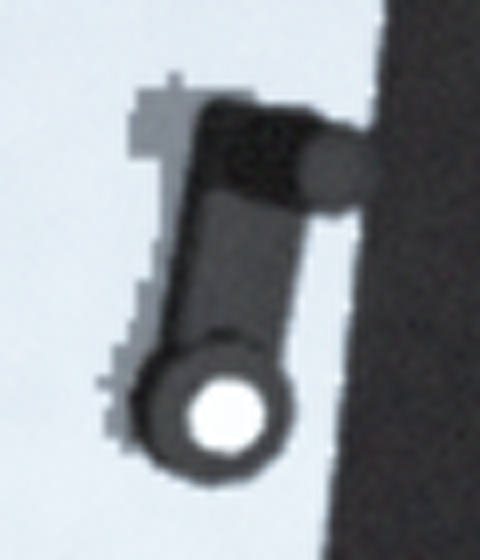

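```bash
python3 - <<'E'
from fit import *
np.set_printoptions(precision=4,suppress=True)
o=dict(np.load('pics/wristN.npz')); W=cam('wrist',o)
z=lambda p,f=3.3,a=165,b=80:np.array([a+(p[0]+.5)/f-.5,b+(p[1]+.5)/f-.5])
P=[(0,48,13),(0,-48,13),(66,0,12),(-112,74,0),(84,74,0),(84,-74,0)]
m=[z((457,123)),z((447,462)),z((687,302)),z((45,23)),z((764,25)),z((709,529))]
ob=[(W,i,m[i]) for i in range(6)]
b,res=fit(T_board,P,ob,[.563,-.156,0]);print(b,'\n',res)
B=T_board(*b)
def onb(uv,h):
    p0=B[:3,3]+B[:3,2]*h/1000; q=onplane(W,uv,p0,B[:3,2]); return (np.linalg.inv(B)@np.r_[q,1])[:3]*1000
print('peg',onb(z((338,168),8,345,120),34),'pivot',onb(z((227,413),8,345,120),12))
for n,p,h in [('holeL',(364,124),6),('slotL',None,6),('plate UL',(549,55),6),('plate LR',(528,512),6),('fin top',(336,219),40),('finbot',(334,405),40),('lip mid',(38,290),22)]:
    if p: print(n,onb(z(p),h))
E
```

```text
[ 0.5628 -0.157  -0.0682] 
 [[-0.1881 -0.0939]
 [ 0.3709  1.1304]
 [ 0.0189  0.3906]
 [-1.3421 -0.5322]
 [ 0.9055 -0.7311]
 [ 0.3827  0.69  ]]
peg [68.1369 29.2235 34.    ] pivot [66.0458  0.3435 12.    ]
holeL [-24.6245  47.7192   6.    ]
plate UL [24.7429 65.2916  6.    ]
plate LR [ 25.2993 -65.2995   6.    ]
fin top [-30.8839  25.0703  40.    ]
finbot [-31.9766 -22.2192  40.    ]
lip mid [-112.37      4.7799   22.    ]
```

>>> step_arm([
  {"ax": 1.9, "ay": 0, "az": -7.2, "x": 0.02, "y": 0.018, "z": 0, "claw": 0},
  {"ax": 3.9, "ay": 0, "az": -14.5, "x": 0.045, "y": 0.036, "z": 0, "claw": 0},
  {"ax": 5.8, "ay": 0, "az": -21.7, "x": 0.065, "y": 0.054, "z": 0, "claw": 0},
  {"ax": 7.8, "ay": 0, "az": -29, "x": 0.085, "y": 0.072, "z": -0.01, "claw": 0},
  {"ax": 9.7, "ay": 0, "az": -36.2, "x": 0.1, "y": 0.085, "z": -0.02, "claw": 0},
  {"ax": 11.65, "ay": 0, "az": -43.47, "x": 0.1094, "y": 0.0897, "z": -0.027, "claw": 0},
  {"ax": 11.65, "ay": 0, "az": -43.47, "x": 0.1094, "y": 0.0897, "z": -0.027, "claw": 0},
  {"ax": 11.65, "ay": 0, "az": -43.47, "x": 0.1094, "y": 0.0897, "z": -0.027, "claw": 0},
  {"ax": 11.65, "ay": 0, "az": -43.47, "x": 0.1094, "y": 0.0897, "z": -0.027, "claw": 0},
])

```text
time_s: 14.5
tool_pos: [0.6212, -0.1073, 0.1381]
tool_rot: [169.2, -10.5, 46.1]
force: [0.2, -0.3, 0.2]
grip_width: 0.0004
```

```bash
python3 snap.py O wrist scene; python3 - <<'E'
import cv2
im=cv2.imread('pics/sceneO.png')
cv2.imwrite('pics/sceneOz.png',cv2.resize(im[100:260,180:380],None,fx=3.7,fy=3.7,interpolation=cv2.INTER_CUBIC))
E
```

```text
wrist 14.5 [ 0.6212 -0.1073  0.1381] [169.25 -10.49  46.09] [ 0.22 -0.3   0.2 ] 0.0004
scene 14.55 [ 0.6214 -0.1076  0.1384] [169.23 -10.5   46.04] [0.03 0.48 0.22] 0.0002
```

View pics/sceneOz.png

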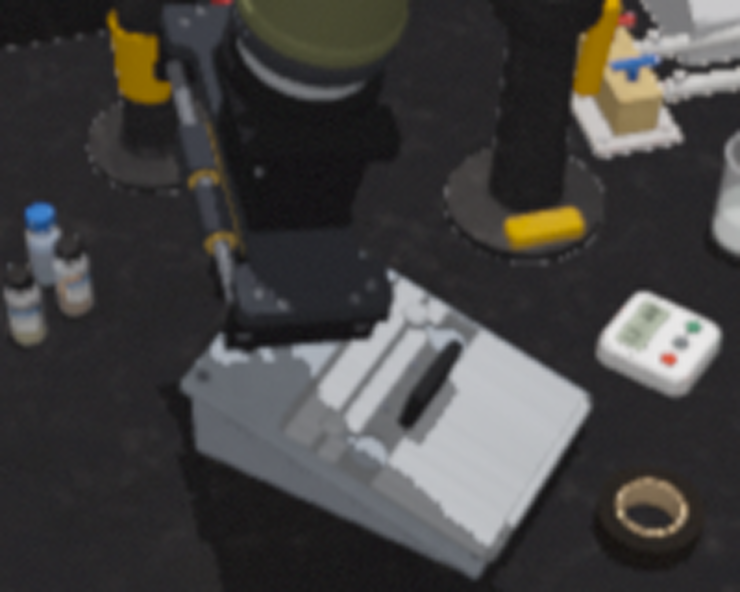

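View pics/wristO.png

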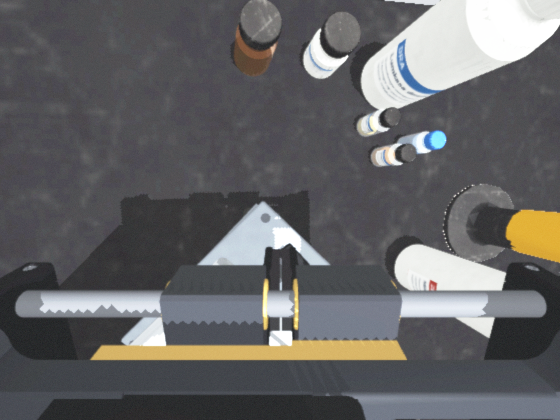

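>>> step_arm([
  {"ax": 0, "ay": 0, "az": 0, "x": 0.005, "y": 0, "z": -0.02, "claw": 0},
  {"ax": 0, "ay": 0, "az": 0, "x": 0.01, "y": 0, "z": -0.037, "claw": 0},
  {"ax": 0, "ay": 0, "az": 0, "x": 0.0135, "y": 0, "z": -0.0502, "claw": 0},
  {"ax": 0, "ay": 0, "az": 0, "x": 0.0135, "y": 0, "z": -0.0502, "claw": 0},
  {"ax": 0, "ay": 0, "az": 0, "x": 0.0135, "y": 0, "z": -0.0502, "claw": 0},
])

```text
time_s: 15.1
tool_pos: [0.6351, -0.1067, 0.0875]
tool_rot: [169.3, -10.5, 46.0]
force: [0.5, -0.2, -0.1]
grip_width: 0.0002
```

```bash
python3 snap.py P scene side; python3 - <<'E'
import cv2
im=cv2.imread('pics/sceneP.png')
cv2.imwrite('pics/scenePz.png',cv2.resize(im[100:260,180:380],None,fx=3.7,fy=3.7,interpolation=cv2.INTER_CUBIC))
im=cv2.imread('pics/sideP.png')
cv2.imwrite('pics/sidePz.png',cv2.resize(im[150:300,240:420],None,fx=4,fy=4,interpolation=cv2.INTER_CUBIC))
E
```

```text
scene 15.1 [ 0.6351 -0.1067  0.0875] [169.32 -10.53  46.  ] [ 0.46 -0.23 -0.06] 0.0002
side 15.15 [ 0.6356 -0.1067  0.0882] [169.25 -10.56  46.01] [ 0.26 -0.2  -0.03] 0.0007
```

View pics/sidePz.png

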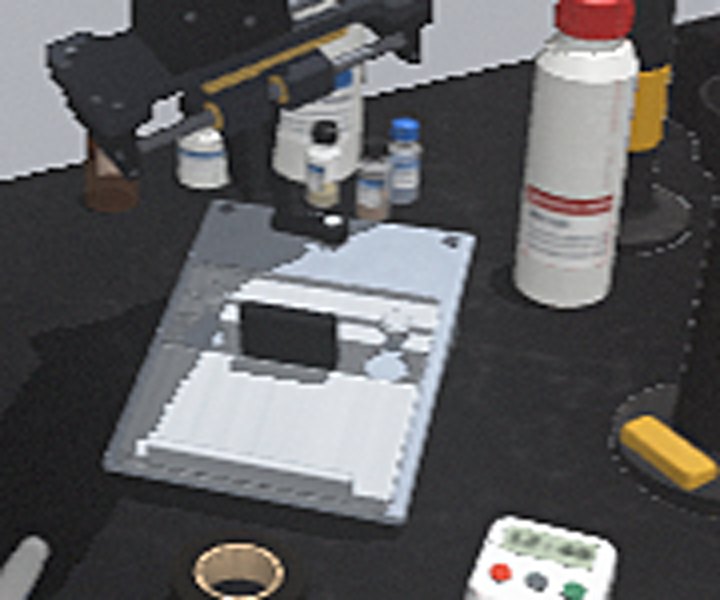

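>>> step_arm([
  {"ax": 0, "ay": 0, "az": 0, "x": -0.004, "y": -0.0041, "z": -0.0011, "claw": 0},
  {"ax": 0, "ay": 0, "az": 0, "x": -0.008, "y": -0.0083, "z": -0.0021, "claw": 0},
  {"ax": 0, "ay": 0, "az": 0, "x": -0.012, "y": -0.0124, "z": -0.0032, "claw": 0},
  {"ax": 0, "ay": 0, "az": 0, "x": -0.016, "y": -0.0165, "z": -0.0043, "claw": 0},
  {"ax": 0, "ay": 0, "az": 0, "x": -0.02, "y": -0.0207, "z": -0.0054, "claw": 0},
  {"ax": 0, "ay": 0, "az": 0, "x": -0.024, "y": -0.0248, "z": -0.0064, "claw": 0},
  {"ax": 0, "ay": 0, "az": 0, "x": -0.028, "y": -0.0289, "z": -0.0075, "claw": 0},
  {"ax": 0, "ay": 0, "az": 0, "x": -0.032, "y": -0.0331, "z": -0.0086, "claw": 0},
  {"ax": 0, "ay": 0, "az": 0, "x": -0.032, "y": -0.0331, "z": -0.0086, "claw": 0},
  {"ax": 0, "ay": 0, "az": 0, "x": -0.032, "y": -0.0331, "z": -0.0086, "claw": 0},
])

```text
time_s: 16.2
tool_pos: [0.603, -0.1414, 0.0794]
tool_rot: [169.2, -10.5, 45.9]
force: [0.0, -0.7, -0.1]
grip_width: 0.0002
```

```bash
python3 snap.py Q scene side; python3 - <<'E'
import cv2
im=cv2.imread('pics/sceneQ.png')
cv2.imwrite('pics/sceneQz.png',cv2.resize(im[100:260,180:380],None,fx=3.7,fy=3.7,interpolation=cv2.INTER_CUBIC))
im=cv2.imread('pics/sideQ.png')
cv2.imwrite('pics/sideQz.png',cv2.resize(im[180:260,260:370],None,fx=7,fy=7,interpolation=cv2.INTER_CUBIC))
E
```

```text
scene 16.2 [ 0.603  -0.1414  0.0794] [169.23 -10.5   45.91] [ 0.04 -0.69 -0.06] 0.0002
side 16.25 [ 0.603  -0.141   0.0794] [169.25 -10.5   45.93] [-0.59 -0.01  0.01] 0.0006
```

View pics/sideQz.png

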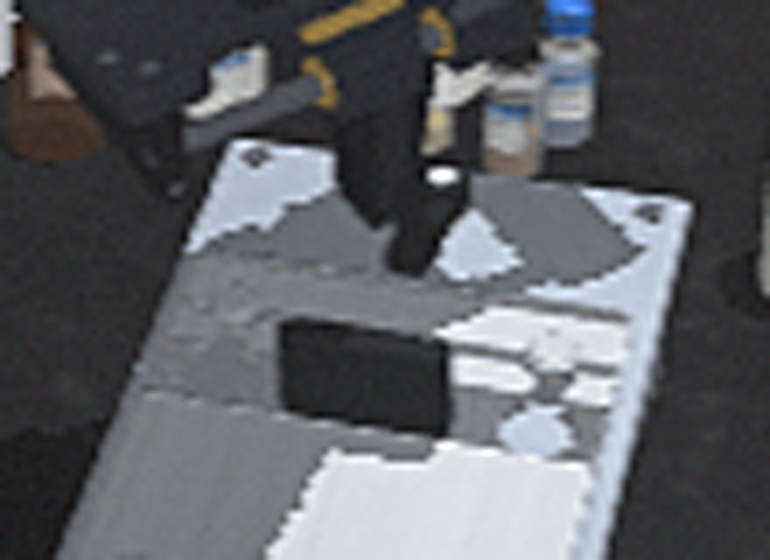

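View pics/sceneQz.png

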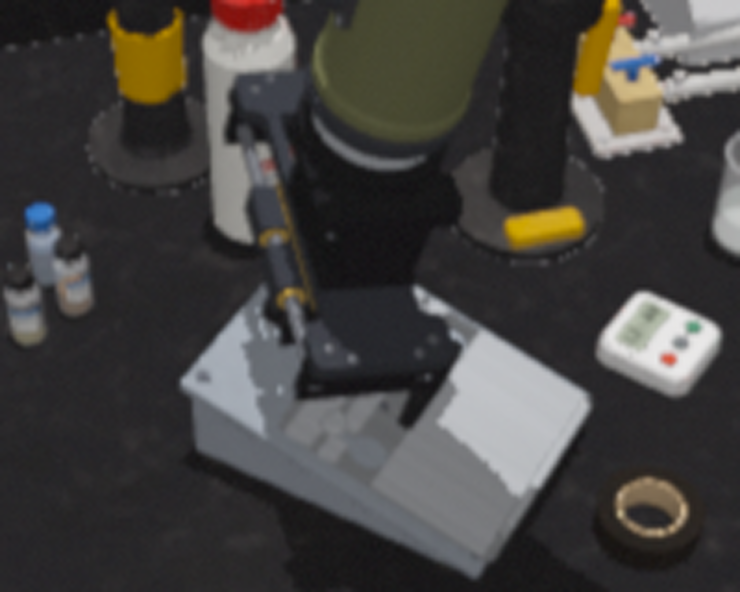

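>>> step_arm([
  {"ax": 0, "ay": 0, "az": 0, "x": -0.002, "y": -0.002, "z": -0.0005, "claw": 0},
  {"ax": 0, "ay": 0, "az": 0, "x": -0.0038, "y": -0.004, "z": -0.001, "claw": 0},
  {"ax": 0, "ay": 0, "az": 0, "x": -0.0038, "y": -0.005, "z": -0.001, "claw": 0},
  {"ax": 0, "ay": 0, "az": 0, "x": -0.0038, "y": -0.006, "z": -0.001, "claw": 0},
  {"ax": 0, "ay": 0, "az": 0, "x": -0.0038, "y": -0.006, "z": -0.001, "claw": 0},
  {"ax": 0, "ay": 0, "az": 0, "x": -0.0038, "y": -0.006, "z": -0.001, "claw": 0},
])

```text
time_s: 16.9
tool_pos: [0.6013, -0.1445, 0.0791]
tool_rot: [169.2, -10.7, 46.1]
force: [4.5, 3.2, -1.7]
grip_width: 0.0008
```

>>> step_arm([
  {"ax": 0, "ay": 0, "az": 0, "x": 0, "y": -0.001, "z": 0, "claw": 0},
  {"ax": 0, "ay": 0, "az": 0, "x": 0, "y": -0.0015, "z": 0, "claw": 0},
  {"ax": 0, "ay": 0, "az": 0, "x": 0, "y": -0.0015, "z": 0, "claw": 0},
])

```text
time_s: 17.2
tool_pos: [0.6013, -0.1446, 0.0791]
tool_rot: [169.2, -10.8, 46.2]
force: [4.4, 4.9, -0.3]
grip_width: 0.0006
```

```bash
python3 snap.py S side; python3 - <<'E'
import cv2
im=cv2.imread('pics/sideS.png')
cv2.imwrite('pics/sideSz.png',cv2.resize(im[180:260,260:370],None,fx=7,fy=7,interpolation=cv2.INTER_CUBIC))
E
```

```text
side 17.2 [ 0.6013 -0.1446  0.0791] [169.22 -10.77  46.15] [ 4.37  4.86 -0.32] 0.0006
```

View pics/sideSz.png

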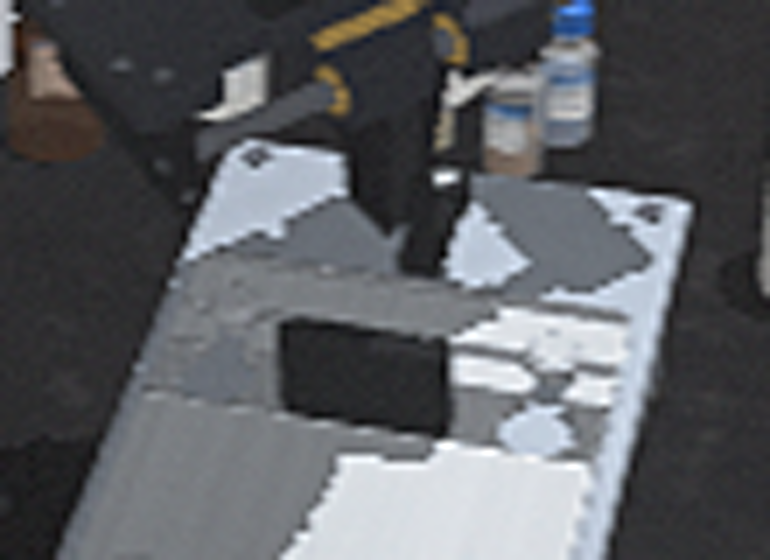

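>>> step_arm([
  {"ax": 0, "ay": 0, "az": 0, "x": 0.006, "y": 0.007, "z": 0.0015, "claw": 0},
  {"ax": 0, "ay": 0, "az": 0, "x": 0.012, "y": 0.014, "z": 0.003, "claw": 0},
  {"ax": 0, "ay": 0, "az": 0, "x": 0.007, "y": 0.014, "z": 0.022, "claw": 0},
  {"ax": 0, "ay": 0, "az": 0, "x": 0, "y": 0.014, "z": 0.05, "claw": 0},
  {"ax": -1.9, "ay": 0, "az": 7.2, "x": -0.015, "y": 0.005, "z": 0.075, "claw": 0},
  {"ax": -3.9, "ay": 0, "az": 14.5, "x": -0.03, "y": -0.01, "z": 0.087, "claw": 0},
  {"ax": -5.8, "ay": 0, "az": 21.7, "x": -0.05, "y": -0.02, "z": 0.087, "claw": 0},
  {"ax": -7.8, "ay": 0, "az": 29, "x": -0.065, "y": -0.03, "z": 0.087, "claw": 50},
  {"ax": -9.7, "ay": 0, "az": 36.2, "x": -0.08, "y": -0.04, "z": 0.087, "claw": 100},
  {"ax": -11.65, "ay": 0, "az": 43.47, "x": -0.0884, "y": -0.049, "z": 0.087, "claw": 100},
  {"ax": -11.65, "ay": 0, "az": 43.47, "x": -0.0884, "y": -0.049, "z": 0.087, "claw": 100},
  {"ax": -11.65, "ay": 0, "az": 43.47, "x": -0.0884, "y": -0.049, "z": 0.087, "claw": 100},
])

```text
time_s: 18.45
tool_pos: [0.5114, -0.1961, 0.1654]
tool_rot: [165.0, -0.0, 89.8]
force: [0.1, 0.2, 0.4]
grip_width: 0.0325
```

```bash
python3 snap.py T wrist; python3 - <<'E'
import cv2
im=cv2.imread('pics/wristT.png')
cv2.imwrite('pics/wristTz.png',cv2.resize(im[80:250,165:405],None,fx=3.3,fy=3.3,interpolation=cv2.INTER_CUBIC))
E
```

```text
wrist 18.45 [ 0.5114 -0.1961  0.1654] [ 1.6499e+02 -4.0000e-02  8.9820e+01] [0.08 0.2  0.43] 0.0325
```

View pics/wristTz.png

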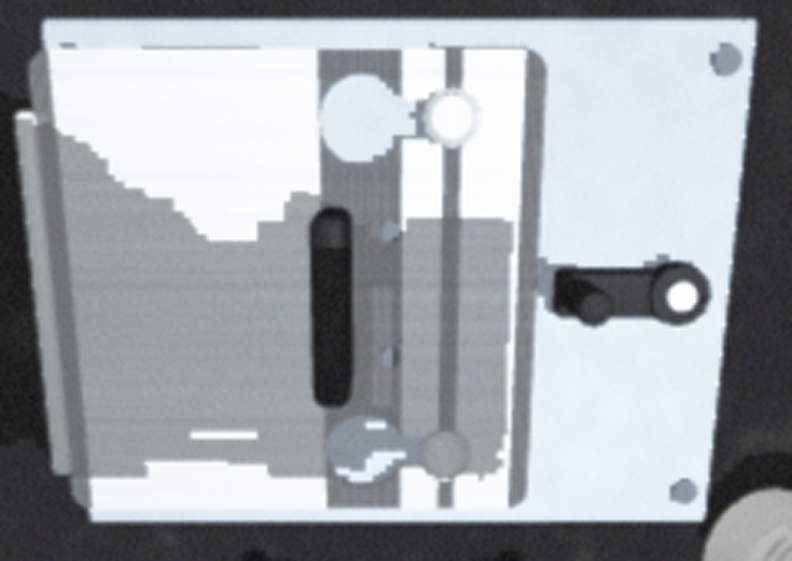

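View pics/wristT.png

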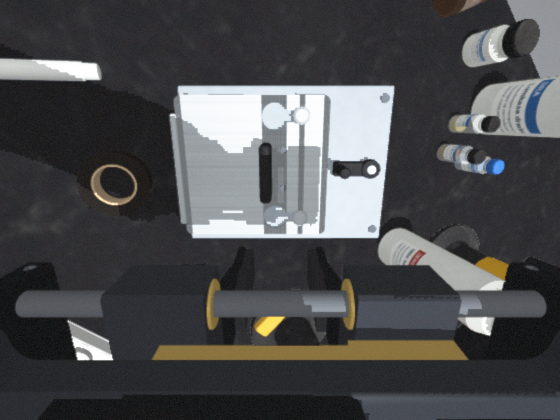

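```bash
python3 - <<'E'
from fit import *
np.set_printoptions(precision=4,suppress=True)
o=dict(np.load('pics/wristT.npz')); W=cam('wrist',o)
z=lambda p,f=3.3,a=165,b=80:np.array([a+(p[0]+.5)/f-.5,b+(p[1]+.5)/f-.5])
P=[(0,48,13),(0,-48,13),(66,0,12),(-112,74,0),(84,74,0),(84,-74,0)]
m=[z((451,118)),z((444,455)),z((681,296)),z((43,18)),z((756,19)),z((706,521))]
ob=[(W,i,m[i]) for i in range(6)]
b,res=fit(T_board,P,ob,[.563,-.156,0]);print(b)
B=T_board(*b)
def onb(uv,h):
    p0=B[:3,3]+B[:3,2]*h/1000; q=onplane(W,uv,p0,B[:3,2]); return (np.linalg.inv(B)@np.r_[q,1])[:3]*1000
print('peg',onb(z((596,304)),34),'arm end mid',onb(z((553,291)),9),'pivot',onb(z((681,296)),12))
for n,p,h in [('holeL',(360,118),6),('holeR',(367,449),6),('UL',(546,50),6),('LR',(524,507),6),('fin',(331,307),40),('lip up end',(25,112),22),('lip lo',(62,474),22)]: print(n,onb(z(p),h))
E
```

```text
[ 0.5627 -0.1569 -0.1328]
peg [37.1166  1.4878 34.    ] arm end mid [30.1736  1.0843  9.    ] pivot [65.838   0.0912 12.    ]
holeL [-24.5046  47.9456   6.    ]
holeR [-23.1284 -47.1289   6.    ]
UL [25.471  65.1764  6.    ]
LR [ 25.2189 -65.99     6.    ]
fin [-31.5014   1.7858  40.    ]
lip up end [-110.3083   49.2144   22.    ]
lip lo [-110.6763  -49.4278   22.    ]
```

```bash
python3 - <<'E'
from h import *
np.set_printoptions(precision=4,suppress=True)
a=cv2.imread('pics/wristC.png')[235:290,195:265]; b=cv2.imread('pics/scene0.png')[170:215,330:385]; c=cv2.imread('pics/side0.png')[270:320,345:405]
cv2.imwrite('pics/timerW.png',cv2.resize(a,None,fx=10,fy=10,interpolation=cv2.INTER_CUBIC))
cv2.imwrite('pics/timerS.png',cv2.resize(b,None,fx=10,fy=10,interpolation=cv2.INTER_CUBIC))
cv2.imwrite('pics/timerD.png',cv2.resize(c,None,fx=10,fy=10,interpolation=cv2.INTER_CUBIC))
S=cam('scene')
for u in [(322,152),(300,152),(344,152),(327,167),(385,160),(372,160)]: print(u,onz(S,u,0))
E
```

```text
(322, 152) [ 0.5715 -0.3853  0.    ]
(300, 152) [ 0.6183 -0.3582 -0.    ]
(344, 152) [ 0.5247 -0.4124 -0.    ]
(327, 167) [ 0.5383 -0.3439  0.    ]
(385, 160) [ 0.4269 -0.4362  0.    ]
(372, 160) [ 0.4542 -0.4204  0.    ]
```

View pics/timerW.png

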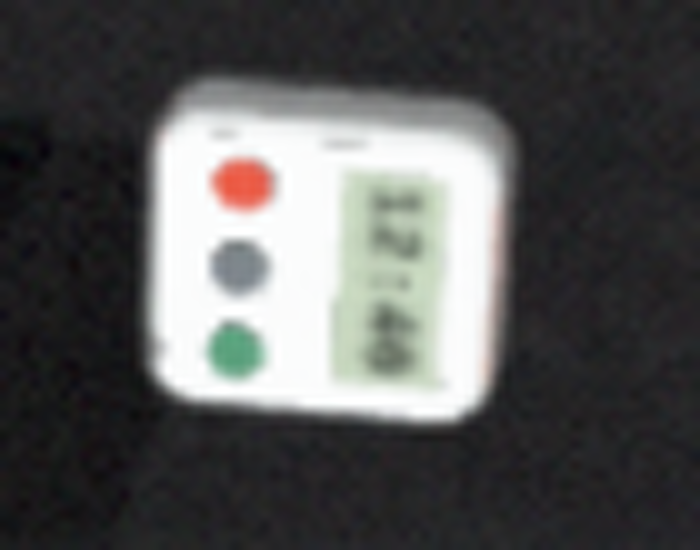

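View pics/timerS.png

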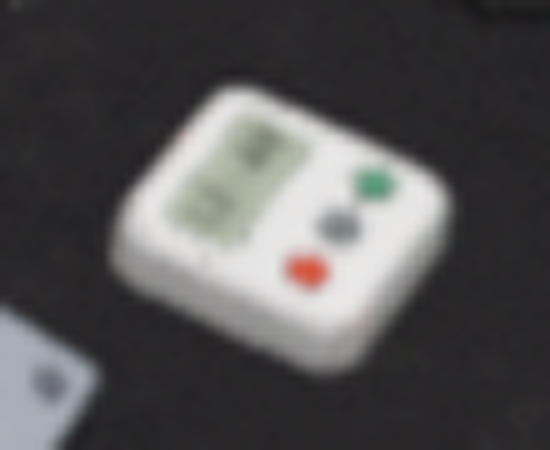

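View pics/timerD.png

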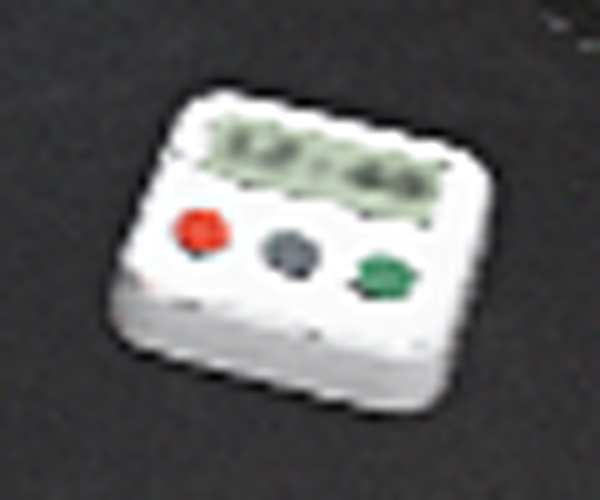

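```bash
python3 - <<'E'
from h import *
np.set_printoptions(precision=4,suppress=True)
def L(c,a,b,z=.018): 
    return onz(c,a,z)[:2],onz(c,b,z)[:2]
o=dict(np.load('pics/wristC.npz'))
for name,c,off,e in [('W',cam('wrist',o),(195,235),[((200,122),(450,143)),((200,405),(440,422)),((155,170),(150,350)),((500,190),(490,370))]),
 ('S',cam('scene'),(330,170),[((130,210),(215,105)),((270,100),(420,180)),((445,235),(355,330)),((310,338),(150,260))]),
 ('D',cam('side'),(345,270),[((140,270),(185,120)),((240,100),(460,165)),((487,200),(455,345)),((170,305),(420,365))])]:
    lines=[];cs=[]
    for a,b in e:
        f=lambda p:(off[0]+(p[0]+.5)/10-.5,off[1]+(p[1]+.5)/10-.5)
        p,q=L(c,f(a),f(b)); d=q-p; ang=np.degrees(np.arctan2(d[1],d[0])); lines.append((p,d)); print(name,'edge yaw mod90',((ang+45)%90)-45, 'mid',(p+q)/2)
    # opposite: pair midpoints; distances
    n=lambda d:np.array([-d[1],d[0]])/np.linalg.norm(d)
    g=[(0,1),(2,3)] if name=='W' else [(0,2),(1,3)]
    for i,j in g: print(' width',abs(n(lines[i][1])@(lines[j][0]+lines[j][1]/2-lines[i][0])))
    X=[]
    def inter(l,m):
        s=np.linalg.solve(np.stack([l[1],-m[1]],1),m[0]-l[0]);return l[0]+l[1]*s[0]
    cs=[inter(lines[i],lines[j]) for i in g[0] for j in g[1]]
    print(' centre',np.mean(cs,0))
E
```

```text
W edge yaw mod90 -4.786482090769354 mid [ 0.4418 -0.2684]
W edge yaw mod90 -4.106255211934332 mid [ 0.4384 -0.3219]
W edge yaw mod90 -5.0840776687068825 mid [ 0.411  -0.2927]
W edge yaw mod90 -4.525200494516056 mid [ 0.4698 -0.296 ]
 width 0.05357915843917087
 width 0.058818266242894414
 centre [ 0.4403 -0.2952]
S edge yaw mod90 -4.8494102837224204 mid [ 0.4678 -0.2956]
S edge yaw mod90 -9.10301770258701 mid [ 0.4363 -0.3201]
S edge yaw mod90 -10.14326107441083 mid [ 0.4087 -0.2858]
S edge yaw mod90 -5.2436943941260665 mid [ 0.4395 -0.2624]
 width 0.059676692177145906
 width 0.05744522844926111
 centre [ 0.4382 -0.2912]
D edge yaw mod90 -2.1067846430443495 mid [ 0.4367 -0.2696]
D edge yaw mod90 -10.04559003738953 mid [ 0.4637 -0.2992]
D edge yaw mod90 -2.9257899922903903 mid [ 0.4316 -0.3235]
D edge yaw mod90 -3.602724397394738 mid [ 0.406  -0.2962]
 width 0.05398880652040741
 width 0.057269869886080904
 centre [ 0.435  -0.2966]
```

```bash
python3 - <<'E'
from h import *
np.set_printoptions(precision=2,suppress=True)
Rc=R.from_euler('xyz',[165,0,90],degrees=True); Rt=R.from_euler('xyz',[180,0,-5],degrees=True)
v=(Rt*Rc.inv()).as_rotvec(degrees=True); print(v,np.linalg.norm(v))
for k in range(1,13): print(k,v*k/12)
E
```

```text
[ 12.43  11.39 -94.4 ] 95.89512772565034
1 [ 1.04  0.95 -7.87]
2 [  2.07   1.9  -15.73]
3 [  3.11   2.85 -23.6 ]
4 [  4.14   3.8  -31.47]
5 [  5.18   4.75 -39.33]
6 [  6.21   5.69 -47.2 ]
7 [  7.25   6.64 -55.07]
8 [  8.29   7.59 -62.93]
9 [  9.32   8.54 -70.8 ]
10 [ 10.36   9.49 -78.67]
11 [ 11.39  10.44 -86.54]
12 [ 12.43  11.39 -94.4 ]
```

>>> step_arm([
  {"ax": 1.04, "ay": 0.95, "az": -7.87, "x": -0.015, "y": 0, "z": 0.02, "claw": 100},
  {"ax": 2.07, "ay": 1.9, "az": -15.73, "x": -0.03, "y": 0, "z": 0.04, "claw": 100},
  {"ax": 3.11, "ay": 2.85, "az": -23.6, "x": -0.045, "y": -0.01, "z": 0.05, "claw": 100},
  {"ax": 4.14, "ay": 3.8, "az": -31.47, "x": -0.06, "y": -0.02, "z": 0.05, "claw": 100},
  {"ax": 5.18, "ay": 4.75, "az": -39.33, "x": -0.07, "y": -0.03, "z": 0.05, "claw": 100},
  {"ax": 6.21, "ay": 5.69, "az": -47.2, "x": -0.0734, "y": -0.045, "z": 0.05, "claw": 100},
  {"ax": 7.25, "ay": 6.64, "az": -55.07, "x": -0.0734, "y": -0.06, "z": 0.05, "claw": 100},
  {"ax": 8.29, "ay": 7.59, "az": -62.93, "x": -0.0734, "y": -0.075, "z": 0.03, "claw": 100},
  {"ax": 9.32, "ay": 8.54, "az": -70.8, "x": -0.0734, "y": -0.09, "z": 0.01, "claw": 100},
  {"ax": 10.36, "ay": 9.49, "az": -78.67, "x": -0.0734, "y": -0.0977, "z": -0.01, "claw": 100},
  {"ax": 11.39, "ay": 10.44, "az": -86.54, "x": -0.0734, "y": -0.0977, "z": -0.03, "claw": 100},
  {"ax": 12.43, "ay": 11.39, "az": -94.4, "x": -0.0734, "y": -0.0977, "z": -0.0446, "claw": 100},
])

```text
time_s: 19.7
tool_pos: [0.4382, -0.2931, 0.1191]
tool_rot: [-179.9, 0.1, -5.4]
force: [0.5, 0.3, -0.4]
grip_width: 0.0871
```

>>> step_arm([
  {"ax": 0, "ay": 0, "az": 0, "x": 0, "y": 0, "z": 0, "claw": 100},
  {"ax": 0, "ay": 0, "az": 0, "x": 0, "y": 0, "z": 0, "claw": 100},
  {"ax": 0, "ay": 0, "az": 0, "x": 0, "y": 0, "z": 0, "claw": 100},
  {"ax": 0, "ay": 0, "az": 0, "x": 0, "y": 0, "z": 0, "claw": 100},
])

```text
time_s: 20.1
tool_pos: [0.4383, -0.2942, 0.1219]
tool_rot: [179.9, -0.1, -4.9]
force: [-0.8, 0.2, 0.3]
grip_width: 0.0868
```

```bash
python3 snap.py U wrist; python3 - <<'E'
from cell import status
o=status.get_obs();print(o['qpos'].round(1))
E
```

```text
wrist 20.1 [ 0.4383 -0.2942  0.1219] [ 1.7991e+02 -1.0000e-01 -4.9100e+00] [-0.8   0.18  0.34] 0.0868
[ 56.8  10.1 -28.1 107.4   5.3  63.7 -68.2]
```

View pics/wristU.png

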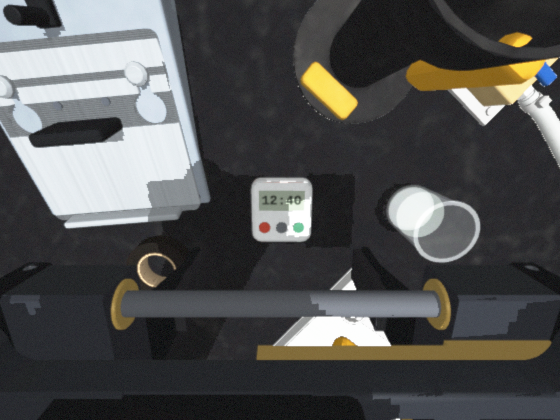

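```bash
python3 - <<'E'
from h import *
np.set_printoptions(precision=4,suppress=True)
o=dict(np.load('pics/wristU.npz')); W=cam('wrist',o)
im=cv2.imread('pics/wristU.png'); g=im[150:255,235:330].min(2)
_,m=cv2.threshold(g,90,255,0); m=cv2.morphologyEx(m,cv2.MORPH_CLOSE,np.ones((15,15)))
cs,_=cv2.findContours(m,cv2.RETR_EXTERNAL,cv2.CHAIN_APPROX_NONE); c=max(cs,key=cv2.contourArea)
r=cv2.minAreaRect(c);print(r,cv2.boundingRect(c))
x,y=r[0];print(onz(W,(x+235,y+150),.018)); 
b=cv2.boundingRect(c); print([onz(W,(235+b[0]+i*b[2],150+b[1]+j*b[3]),.018) for i in (0,1) for j in (0,1)])
E
```

```text
((46.5, 59.0), (64.0, 61.0), 90.0) (16, 27, 62, 65)
[ 0.4437 -0.2965  0.018 ]
[array([ 0.4755, -0.2721,  0.018 ]), array([ 0.4136, -0.2649,  0.018 ]), array([ 0.4708, -0.3269,  0.018 ]), array([ 0.4085, -0.3236,  0.018 ])]
```

>>> step_arm([
  {"ax": 0, "ay": 0, "az": 0, "x": 0.003, "y": -0.0015, "z": -0.035, "claw": 100},
  {"ax": 0, "ay": 0, "az": 0, "x": 0.003, "y": -0.0015, "z": -0.065, "claw": 100},
  {"ax": 0, "ay": 0, "az": 0, "x": 0.003, "y": -0.0015, "z": -0.09, "claw": 100},
  {"ax": 0, "ay": 0, "az": 0, "x": 0.003, "y": -0.0015, "z": -0.103, "claw": 100},
  {"ax": 0, "ay": 0, "az": 0, "x": 0.003, "y": -0.0015, "z": -0.108, "claw": 100},
  {"ax": 0, "ay": 0, "az": 0, "x": 0.003, "y": -0.0015, "z": -0.108, "claw": 100},
  {"ax": 0, "ay": 0, "az": 0, "x": 0.003, "y": -0.0015, "z": -0.108, "claw": 100},
])

```text
time_s: 20.85
tool_pos: [0.4416, -0.2962, 0.014]
tool_rot: [179.9, -0.1, -5.0]
force: [0.2, -0.8, 1.0]
grip_width: 0.0868
```

```bash
python3 snap.py V wrist
```

```text
wrist 20.85 [ 0.4416 -0.2962  0.014 ] [ 1.7993e+02 -1.1000e-01 -4.9900e+00] [ 0.17 -0.85  0.98] 0.0868
```

View pics/wristV.png

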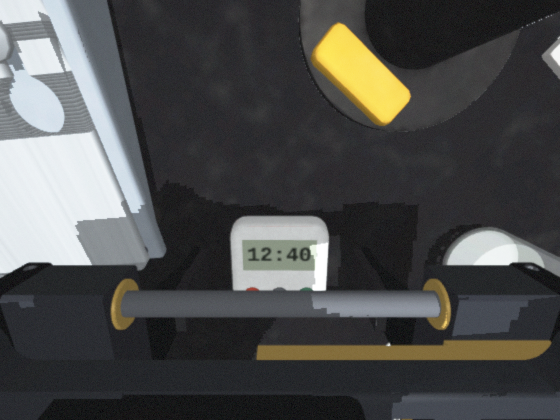

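>>> step_arm([
  {"ax": 0, "ay": 0, "az": 0, "x": 0, "y": 0, "z": -0.001, "claw": 0},
  {"ax": 0, "ay": 0, "az": 0, "x": 0, "y": 0, "z": -0.001, "claw": 0},
  {"ax": 0, "ay": 0, "az": 0, "x": 0, "y": 0, "z": -0.001, "claw": 0},
  {"ax": 0, "ay": 0, "az": 0, "x": 0, "y": 0, "z": -0.001, "claw": 0},
  {"ax": 0, "ay": 0, "az": 0, "x": 0, "y": 0, "z": -0.001, "claw": 0},
  {"ax": 0, "ay": 0, "az": 0, "x": 0, "y": 0, "z": -0.001, "claw": 0},
  {"ax": 0, "ay": 0, "az": 0, "x": 0, "y": 0, "z": -0.001, "claw": 0},
  {"ax": 0, "ay": 0, "az": 0, "x": 0, "y": 0, "z": -0.001, "claw": 0},
], squeeze=15)

```text
time_s: 21.7
tool_pos: [0.4407, -0.2956, 0.0117]
tool_rot: [180.0, 0.0, -5.0]
force: [0.5, 0.1, 0.5]
grip_width: 0.0565
```

```bash
python3 snap.py V2 wrist; python3 - <<'E'
from h import *
np.set_printoptions(precision=4,suppress=True)
o=dict(np.load('pics/wristV2.npz')); W=cam('wrist',o)
im=cv2.imread('pics/wristV2.png');cv2.imwrite('pics/wristV2z.png',cv2.resize(im[190:310,180:380],None,fx=4,fy=4,interpolation=cv2.INTER_CUBIC))
E
```

```text
wrist 21.7 [ 0.4407 -0.2956  0.0117] [180.     0.    -4.99] [0.47 0.13 0.45] 0.0565
```

View pics/wristV2z.png

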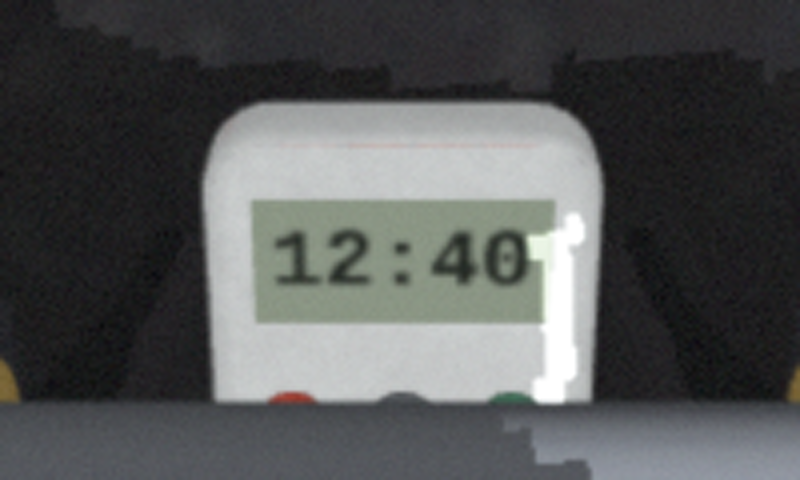

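```bash
python3 - <<'E'
from h import *
np.set_printoptions(precision=4,suppress=True)
o=dict(np.load('pics/wristV2.npz')); W=cam('wrist',o)
T=np.eye(4);T[:3,:3]=Rm(o['tool_rot']);T[:3,3]=o['tool_pos']
for v,z in [(145,.018),(102,.0)]:
    q=onz(W,(280,190+(v+.5)/4-.5),z); print(q,(np.linalg.inv(T)@np.r_[q,1])[:3]*1000)
# place target
Rc=R.from_euler('xyz',[180,0,-5],degrees=True)
Rt=R.from_euler('y',-15,degrees=True)*R.from_euler('xyz',[180,0,0],degrees=True)
v=(Rt*Rc.inv()).as_rotvec(degrees=True); print(v)
E
```

```text
[ 0.4694 -0.2986  0.018 ] [28.8551  0.4873 -6.251 ]
[ 0.4697 -0.2986  0.    ] [29.1135  0.4692 11.749 ]
[ -0.6545 -14.9905   4.9714]
```

>>> step_arm([
  {"ax": 0, "ay": 0, "az": 0, "x": 0, "y": 0, "z": 0.02, "claw": 0},
  {"ax": 0, "ay": 0, "az": 0, "x": 0, "y": 0, "z": 0.06, "claw": 0},
  {"ax": 0, "ay": 0, "az": 0, "x": 0, "y": 0, "z": 0.1, "claw": 0},
  {"ax": -0.1, "ay": -2.5, "az": 0.8, "x": 0.006, "y": 0.03, "z": 0.11, "claw": 0},
  {"ax": -0.25, "ay": -6, "az": 2, "x": 0.014, "y": 0.06, "z": 0.11, "claw": 0},
  {"ax": -0.4, "ay": -10, "az": 3.3, "x": 0.022, "y": 0.095, "z": 0.11, "claw": 0},
  {"ax": -0.65, "ay": -15, "az": 4.97, "x": 0.03, "y": 0.125, "z": 0.105, "claw": 0},
  {"ax": -0.65, "ay": -15, "az": 4.97, "x": 0.0358, "y": 0.1385, "z": 0.095, "claw": 0},
  {"ax": -0.65, "ay": -15, "az": 4.97, "x": 0.0358, "y": 0.1385, "z": 0.0806, "claw": 0},
  {"ax": -0.65, "ay": -15, "az": 4.97, "x": 0.0358, "y": 0.1385, "z": 0.0806, "claw": 0},
  {"ax": -0.65, "ay": -15, "az": 4.97, "x": 0.0358, "y": 0.1385, "z": 0.0806, "claw": 0},
  {"ax": -0.65, "ay": -15, "az": 4.97, "x": 0.0358, "y": 0.1385, "z": 0.0806, "claw": 0},
])

```text
time_s: 22.95
tool_pos: [0.4769, -0.1576, 0.0929]
tool_rot: [180.0, -15.1, -0.0]
force: [-0.4, 0.6, -1.6]
grip_width: 0.0563
```

```bash
python3 snap.py X wrist side; python3 - <<'E'
import cv2
im=cv2.imread('pics/sideX.png');cv2.imwrite('pics/sideXz.png',cv2.resize(im[170:300,230:400],None,fx=4,fy=4,interpolation=cv2.INTER_CUBIC))
E
```

```text
wrist 22.95 [ 0.4769 -0.1576  0.0929] [ 1.7999e+02 -1.5050e+01 -3.0000e-02] [-0.41  0.62 -1.59] 0.0563
side 23.0 [ 0.4769 -0.1577  0.093 ] [ 1.7999e+02 -1.5060e+01 -3.0000e-02] [ 0.06 -0.61 -0.56] 0.0565
```

View pics/wristX.png

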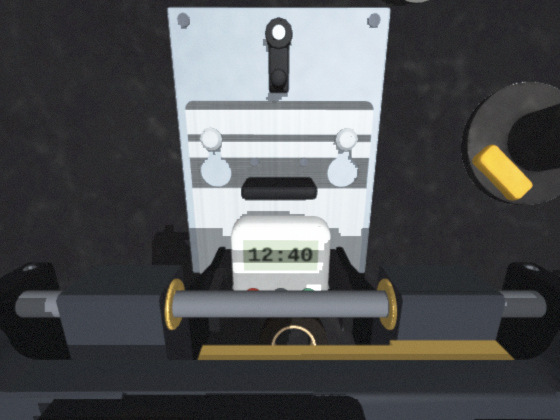

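View pics/sideXz.png

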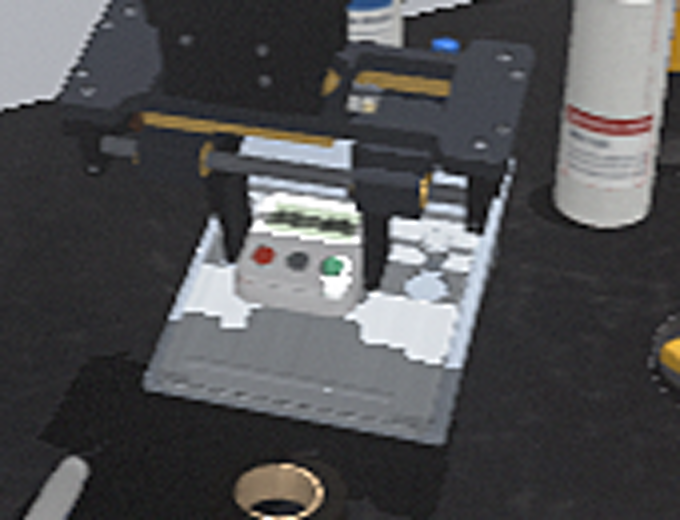

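```bash
python3 - <<'E'
from fit import *
np.set_printoptions(precision=2,suppress=True)
o=dict(np.load('pics/wristX.npz')); W=cam('wrist',o)
B=T_board(.563,-.157,0)
T=np.eye(4);T[:3,:3]=Rm(o['tool_rot']);T[:3,3]=o['tool_pos']
print('tcp in board',(np.linalg.inv(B)@np.r_[o['tool_pos'],1])[:3]*1000)
for n,u,h in [('fin top',(279,185),40),('studL',(211,139),13),('studR',(346.5,139),13),('pivot',(279,33),12),('holeL',(216,171),6),('holeR',(342.5,171),6)]:
    q=onplane(W,u,B[:3,3]+B[:3,2]*h/1000,B[:3,2]); print(n,'board',(np.linalg.inv(B)@np.r_[q,1])[:3]*1000,'tool',(np.linalg.inv(T)@np.r_[q,1])[:3]*1000)
E
```

```text
tcp in board [-70.5   -0.63  69.54]
fin top board [-27.04  -0.43  40.  ] tool [43.43 -0.23 29.58]
studL board [-0.05 47.09 13.  ] tool [ 70.38 -47.77  56.59]
studR board [ -0.1 -47.5  13. ] tool [70.37 46.81 56.62]
pivot board [65.17 -0.5  12.  ] tool [135.62  -0.22  57.66]
holeL board [-23.58  46.62   6.  ] tool [ 46.84 -47.29  63.57]
holeR board [-23.64 -47.61   6.  ] tool [46.83 46.93 63.6 ]
```

>>> step_arm([
  {"ax": 0, "ay": 0, "az": 0, "x": 0.0039, "y": 0, "z": -0.0145, "claw": 0},
  {"ax": 0, "ay": 0, "az": 0, "x": 0.0078, "y": 0, "z": -0.029, "claw": 0},
  {"ax": 0, "ay": 0, "az": 0, "x": 0.0103, "y": 0, "z": -0.0386, "claw": 0},
  {"ax": 0, "ay": 0, "az": 0, "x": 0.0119, "y": 0, "z": -0.0444, "claw": 0},
  {"ax": 0, "ay": 0, "az": 0, "x": 0.0119, "y": 0, "z": -0.0444, "claw": 0},
  {"ax": 0, "ay": 0, "az": 0, "x": 0.0119, "y": 0, "z": -0.0444, "claw": 0},
  {"ax": 0, "ay": 0, "az": 0, "x": 0.0119, "y": 0, "z": -0.0444, "claw": 0},
])

```text
time_s: 23.75
tool_pos: [0.4887, -0.1573, 0.0485]
tool_rot: [180.0, -15.1, 0.0]
force: [-0.2, 0.6, -0.5]
grip_width: 0.0563
```

```bash
python3 snap.py Y side wrist; python3 - <<'E'
import cv2
im=cv2.imread('pics/sideY.png');cv2.imwrite('pics/sideYz.png',cv2.resize(im[190:300,240:390],None,fx=5,fy=5,interpolation=cv2.INTER_CUBIC))
E
```

```text
side 23.75 [ 0.4887 -0.1573  0.0485] [ 1.7997e+02 -1.5050e+01  1.0000e-02] [-0.25  0.59 -0.53] 0.0563
wrist 23.8 [ 0.4887 -0.1574  0.0485] [ 1.7996e+02 -1.5060e+01  1.0000e-02] [ 0.74  0.64 -1.02] 0.0564
```

View pics/sideYz.png

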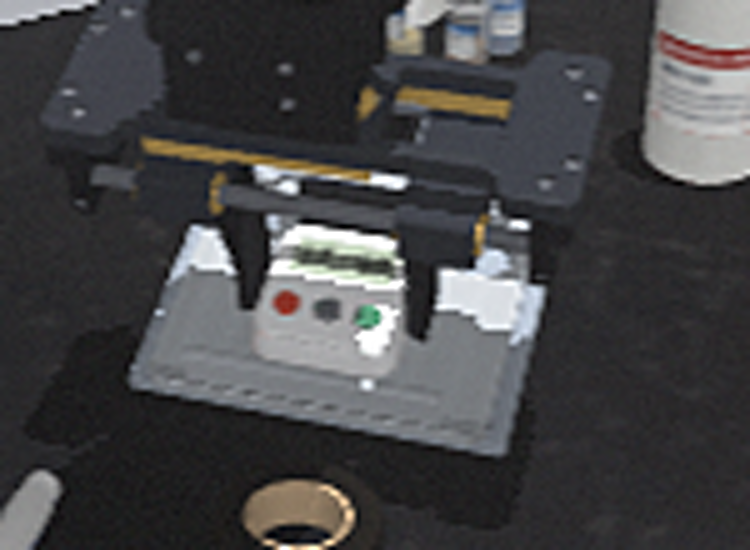

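View pics/wristY.png

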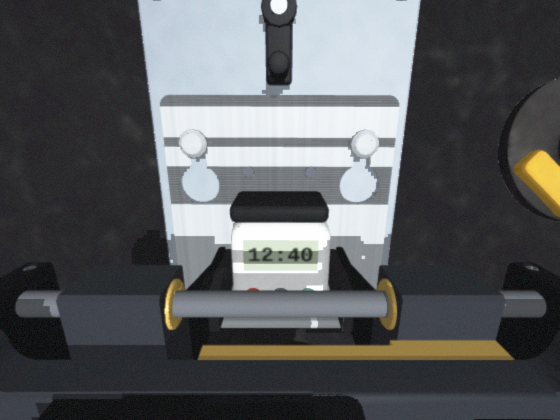

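>>> step_arm([
  {"ax": 0, "ay": 0, "az": 0, "x": 0.0005, "y": 0, "z": -0.002, "claw": 0},
  {"ax": 0, "ay": 0, "az": 0, "x": 0.001, "y": 0, "z": -0.004, "claw": 0},
  {"ax": 0, "ay": 0, "az": 0, "x": 0.0013, "y": 0, "z": -0.0048, "claw": 0},
  {"ax": 0, "ay": 0, "az": 0, "x": 0.0013, "y": 0, "z": -0.0048, "claw": 0},
  {"ax": 0, "ay": 0, "az": 0, "x": 0.0013, "y": 0, "z": -0.0048, "claw": 0},
])

```text
time_s: 24.35
tool_pos: [0.4897, -0.157, 0.043]
tool_rot: [-180.0, -15.0, 0.0]
force: [0.1, 0.4, -0.6]
grip_width: 0.0567
```

>>> step_arm([
  {"ax": 0, "ay": 0, "az": 0, "x": 0.0001, "y": 0, "z": -0.0004, "claw": 0},
  {"ax": 0, "ay": 0, "az": 0, "x": 0.0002, "y": 0, "z": -0.0007, "claw": 0},
  {"ax": 0, "ay": 0, "az": 0, "x": 0.0002, "y": 0, "z": -0.0007, "claw": 0},
])

```text
time_s: 24.65
tool_pos: [0.4899, -0.1571, 0.0426]
tool_rot: [180.0, -15.0, 0.0]
force: [-2.4, 0.6, 3.0]
grip_width: 0.0566
```

>>> step_arm([
  {"ax": 0, "ay": 0, "az": 0, "x": 0, "y": 0, "z": 0.0003, "claw": 90},
  {"ax": 0, "ay": 0, "az": 0, "x": 0, "y": 0, "z": 0.0003, "claw": 90},
  {"ax": 0, "ay": 0, "az": 0, "x": 0, "y": 0, "z": 0.0003, "claw": 90},
  {"ax": 0, "ay": 0, "az": 0, "x": 0, "y": 0, "z": 0.0003, "claw": 90},
  {"ax": 0, "ay": 0, "az": 0, "x": 0, "y": 0, "z": 0.0003, "claw": 90},
  {"ax": 0, "ay": 0, "az": 0, "x": -0.0026, "y": 0, "z": 0.01, "claw": 90},
  {"ax": 0, "ay": 0, "az": 0, "x": -0.008, "y": 0, "z": 0.03, "claw": 90},
  {"ax": 0, "ay": 0, "az": 0, "x": -0.018, "y": 0, "z": 0.065, "claw": 90},
  {"ax": 0, "ay": 0, "az": 0, "x": -0.026, "y": 0, "z": 0.1, "claw": 90},
  {"ax": 0, "ay": 0, "az": 0, "x": -0.03, "y": 0, "z": 0.125, "claw": 90},
  {"ax": 0, "ay": 0, "az": 0, "x": -0.03, "y": 0, "z": 0.125, "claw": 90},
  {"ax": 0, "ay": 0, "az": 0, "x": -0.03, "y": 0, "z": 0.125, "claw": 90},
])

```text
time_s: 25.85
tool_pos: [0.46, -0.1573, 0.1682]
tool_rot: [179.9, -15.1, 0.0]
force: [0.2, -1.1, -0.4]
grip_width: 0.0778
```

```bash
python3 snap.py Z side wrist scene; python3 - <<'E'
import cv2
im=cv2.imread('pics/sideZ.png');cv2.imwrite('pics/sideZz.png',cv2.resize(im[180:300,240:390],None,fx=5,fy=5,interpolation=cv2.INTER_CUBIC))
E
```

```text
side 25.85 [ 0.46   -0.1573  0.1682] [ 1.7991e+02 -1.5080e+01  3.0000e-02] [ 0.19 -1.14 -0.39] 0.0778
wrist 25.9 [ 0.4595 -0.1569  0.1671] [ 1.7999e+02 -1.4980e+01  2.0000e-02] [-0.58  0.54 -0.85] 0.0784
scene 25.95 [ 0.4592 -0.1566  0.1664] [-1.7995e+02 -1.4920e+01  2.0000e-02] [ 0.07 -0.36 -0.16] 0.0784
```

View pics/sideZz.png

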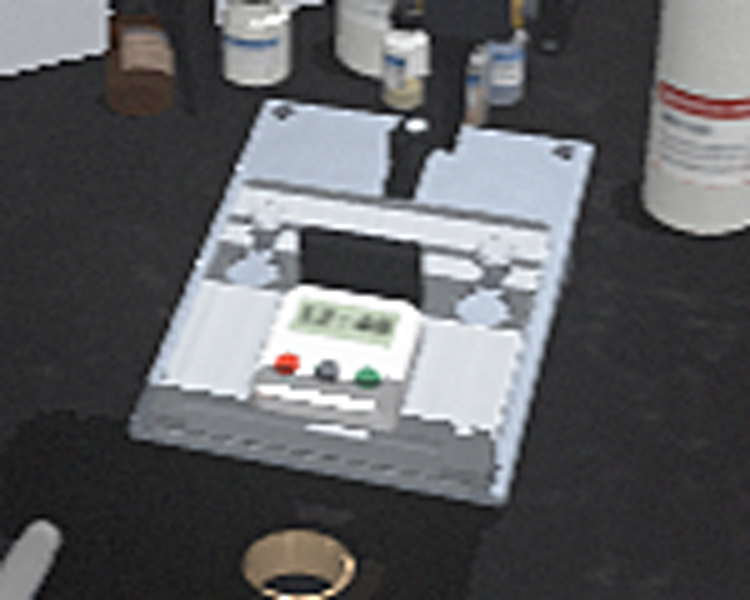

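View pics/wristZ.png

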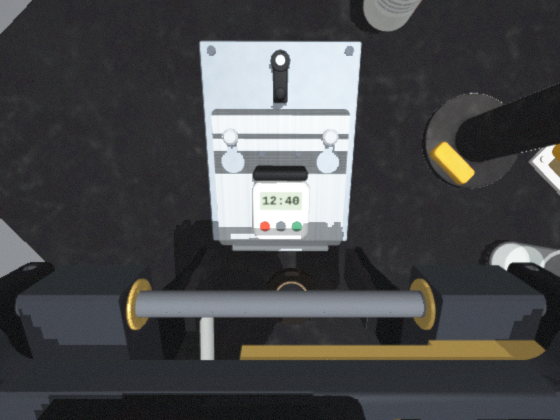

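View pics/sceneZ.png

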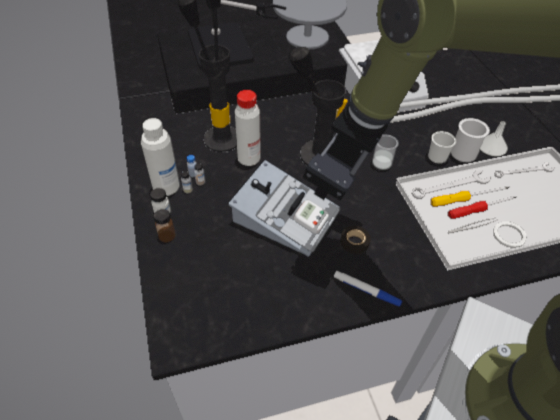

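```bash
python3 - <<'E'
from fit import *
im=cv2.imread('pics/wristZ.png');cv2.imwrite('pics/wristZz.png',cv2.resize(im[35:255,190:370],None,fx=3.6,fy=2.7*1.0,interpolation=cv2.INTER_CUBIC))
E
```

```text
(no output)
```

View pics/wristZz.png

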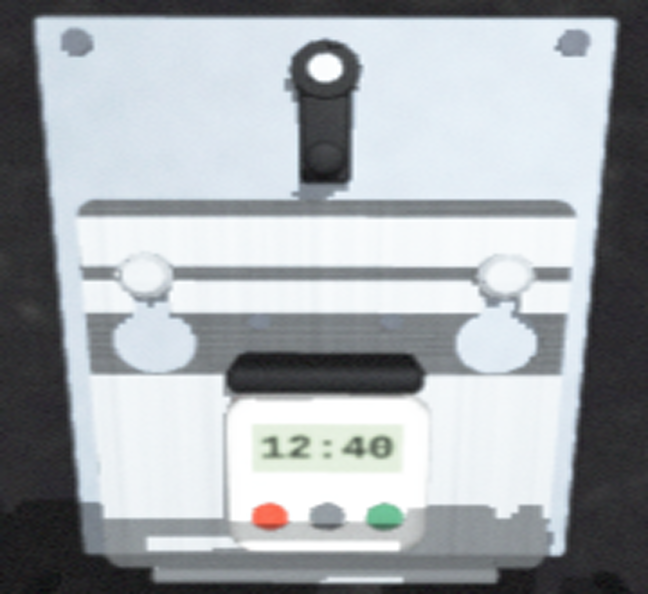

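```bash
python3 - <<'E'
from fit import *
np.set_printoptions(precision=2,suppress=True)
o=dict(np.load('pics/wristZ.npz')); W=cam('wrist',o)
z=lambda p:np.array([190+(p[0]+.5)/3.6-.5,35+(p[1]+.5)/2.7-.5])
P=[(0,48,13),(0,-48,13),(66,0,12),(84,74,0),(84,-74,0)]
m=[z((145,274)),z((505,274)),z((325,68)),z((34,16)),z((617,18))]
b,res=fit(T_board,P,[(W,i,m[i]) for i in range(5)],[.563,-.157,0]);print(b,abs(res).max())
B=T_board(*b)
def onb(uv,h):
    q=onplane(W,uv,B[:3,3]+B[:3,2]*h/1000,B[:3,2]); return (np.linalg.inv(B)@np.r_[q,1])[:3]*1000
for n,p,h in [('timer far',(328,397),24),('timer near',(328,549),24),('tl',(228,470),24),('tr',(429,470),24),('lip mid',(326,574),22),('holeL',(154,344),6),('holeR',(496,344),6),('peg',(324,158),34),('arm end',(324,184),9),('edge',(326,201),6)]: print(n,onb(z(p),h)-[(-46 if n[0]in 'tlh' else 0),0,0])
E
```

```text
[ 0.56 -0.16 -0.14] 0.955658648098705
timer far [ 5.21 -0.98 24.  ]
timer near [-52.64  -1.16  24.  ]
tl [-21.78  26.2   24.  ]
tr [-21.63 -28.6   24.  ]
lip mid [-63.75  -0.63  22.  ]
holeL [21.28 47.19  6.  ]
holeR [ 21.54 -47.42   6.  ]
peg [36.77  0.2  34.  ]
arm end [30.55  0.26  9.  ]
edge [25.14 -0.27  6.  ]
```

>>> step_arm([
  {"ax": 0, "ay": 0, "az": 0, "x": -0.01, "y": 0, "z": 0.04, "claw": 90},
  {"ax": 0, "ay": 0, "az": 0, "x": -0.01, "y": 0, "z": 0.06, "claw": 90},
  {"ax": 0, "ay": 0, "az": 0, "x": -0.01, "y": 0, "z": 0.06, "claw": 90},
  {"ax": 0, "ay": 0, "az": 0, "x": -0.01, "y": 0, "z": 0.06, "claw": 90},
  {"ax": 0, "ay": 0, "az": 0, "x": -0.01, "y": 0, "z": 0.06, "claw": 90},
])

```text
time_s: 26.5
tool_pos: [0.449, -0.1565, 0.2255]
tool_rot: [-179.9, -14.8, 0.0]
force: [0.5, -0.4, -0.2]
grip_width: 0.0785
```

```bash
python3 snap.py ZZ side; python3 - <<'E'
import cv2
im=cv2.imread('pics/sideZZ.png');cv2.imwrite('pics/sideZZz.png',cv2.resize(im[160:330,200:410],None,fx=3.5,fy=3.5,interpolation=cv2.INTER_CUBIC))
from cell import workorder
E
```

```text
side 26.5 [ 0.449  -0.1565  0.2255] [-179.88  -14.85    0.  ] [ 0.52 -0.36 -0.24] 0.0785
```

View pics/sideZZz.png

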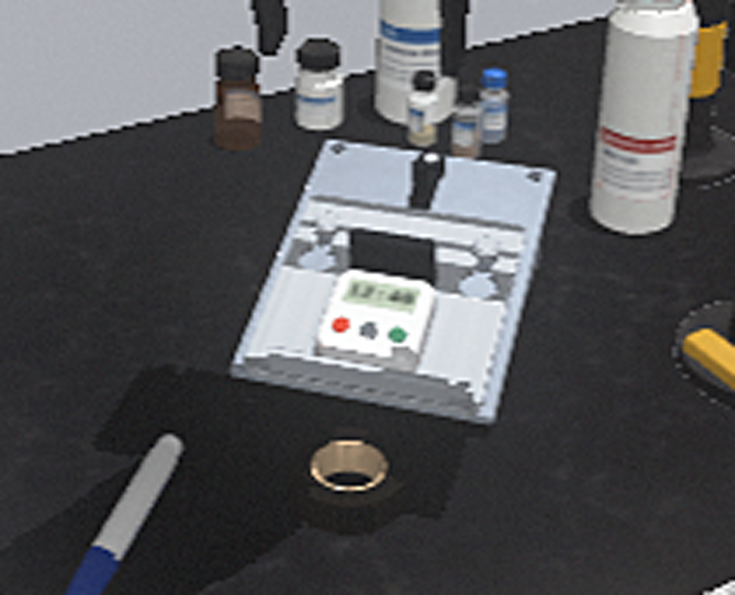

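The side view shows the plate home, with the stud heads at the slot ends. The latch points down the slope at (428,180), the timer lies face up between lip and fin at (375,315), and the other things are where they were. I'm handing the job in.

```bash
python3 -c "
from cell import workorder
print(workorder.sign_off())"
```

```text
the job is handed in; nothing more can be done
None
```

The job is done as asked and handed in at about 26.5 s of the 67 s allowed; sign-off reports no verdict.

- **Plate:** I gripped it by the fin, set it flat over both studs and let go. I then pushed it down the slope with the open fingers until it stopped firmly, with about 9 N of push and no further movement.
- **Latch:** I pushed the peg round with the closed fingers until it stalled at its stop, at about 6 N.
- **Timer:** After the latch, I laid it face up on the plate and let go.

**Last checks, from the wrist and side pictures:**
- The plate's holes read x = 21.3 and 21.5 mm with the plate taken as home, where they should read 22, so it is home within about 1 mm.
- The latch peg reads board (36.8, 0.2) mm, where straight down the slope is (37, 0).
- The timer's centre reads plate x ≈ -24, y ≈ -1 mm, where the middle is (-26, 0). The lip read about 1 mm high in the same picture, so about half of that x offset is probably camera error. It lies clear of both lip and fin.
- The tape roll, the jar and the other things look unmoved, and the gripper is open and well clear.

**Readings that disagreed:** the three cameras differed by up to about 5 mm on the timer's starting place. An earlier, oblique view put the peg and fin about 1.5 mm to the left; the later straight-on view did not.

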